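# Change the sample under the heating block's hold-down bar

### The job

The big 50 ml tube in the heating block is finished. Set the ring weight and then the hold-down bar down in the steel tray, move the finished tube to the empty middle hole of the rack and put the big tube waiting in the rack into the well that has come free; then put the bar back down over both posts and the weight back on it round its stem. Keep the tubes upright and leave the two small tubes in their sleeves where they are.

Things in the scene. Friction and masses are not known exactly. Their poses are not given: they have to be found in the camera images.
- heater: Fixed heating block, white housing with front panel at -x, x -62..60, y -107..107 mm. Origin: underside, midway between its two wells; z up. Wells at y +-46 mm: bore 32, mouth z 60, floor z 8 mm (a seated tube's origin). Steel posts at y +-84 mm, with a 24 mm wide shoulder at z 127 mm, then a 9 mm pin with tapered point, top z 151 mm. Tube caps end 1 to 5 mm below the shoulders
- rack: White plastic tube rack, fixed, 70 x 186 x 66 mm, three holes in a row along its y at -56, 0 and +56 mm: 32 mm bore, mouths at z 60 mm; tubes stand on its floor at z 8 mm. Origin: underside, below the middle hole, which is empty at the start; z up. (Behind rack, heater and tray stands the big analyser, from x = 0.59 m on: carry bar and tubes across in front of it, and well above posts and tubes)
- tray: Low stainless steel tray, fixed, 130 (x) x 225 (y) mm, walls 3 mm thick, rolled rim to z 20 mm; empty at the start. Origin: underside centre, z up; inner floor at z 3 mm. Holds bar and weight side by side
- bar: Aluminium bar 8 mm thick, 198 mm long in y, 14 wide; square 30 mm eyes with 16 mm holes at y +-84 mm; round 36 mm boss in the middle with an upright dark stem to lift it by: 14 mm across, straight from 8 to 25 mm, tip 32 mm above the underside. 180 g. Origin: centre of underside, z up. At the start it lies on the heater's post shoulders, eyes over the pins, across the tube caps
- weight: Dark steel ring, 50 mm outside, 26 mm bore, 26 mm high, about 300 g. Origin: centre of underside, z up. At the start it lies on the bar round the stem, its underside 8 mm above the bar's; bar and stem are free only once it is off
- tube_done: 50 ml screw-cap tube, 114 mm tall, about 60 g: clear body 28.4 mm across, its lowest 15 mm tapering to a blunt point; green cap 34 mm across, from 100 to 114 mm up. Origin at the lower end, z up the tube. At the start it stands in one well of the heating block, under the bar: the finished sample
- tube_fresh: 50 ml screw-cap tube, 114 mm tall, about 60 g: clear body 28.4 mm across, its lowest 15 mm tapering to a blunt point; green cap 34 mm across, from 100 to 114 mm up. Origin at the lower end, z up the tube. At the start it stands in an end hole of the rack: the next sample
- small_heater: 15 ml tube with a narrow green cap (21 mm across, top 118 mm up) in a grey reducing sleeve (28.4 mm across, rim 36 mm across at 56 to 62 mm up), one rigid piece; origin at its lower end, z up. It stands in the other well of the heating block and stays there
- small_rack: 15 ml tube with a narrow green cap (21 mm across, top 118 mm up) in a grey reducing sleeve (28.4 mm across, rim 36 mm across at 56 to 62 mm up), one rigid piece; origin at its lower end, z up. It stands in the other end hole of the rack and stays there
There are look-alikes about, which are no part of the job. There is more than one size of the weight; the one meant has the size given above. What is shaped like the tube_done but black is not meant.

How it is judged:
By the outcome, as a careful person would: the job done as asked, in the order asked, and still so for the second after the job is handed in, with the robot touching nothing.
It also fails if it takes over 144 s, if anything falls off the work surface, if the arm or the gripper's body presses on something with over 40 N, if the wrist force passes 120 N, or if a joint passes its speed limit or range.

### The arm

A 6-joint arm with a two-finger parallel gripper is mounted at the origin on a cart in front of the work surface, level with it; the furniture and walls round the work are solid. World frame = base frame: x ahead of the robot, y to its left, z up, the work surface at z = 0. Lengths are in m, angles in rad, forces in N, time in s.
With the tool pointing down it reaches from about 0.35 to 0.95 m from the base axis. Payload 17.4 kg.
Tool frame: the origin (TCP) lies between the finger pads; the fingertips stand 17 mm ahead of it and the grasp point (between the pads) lies 2 mm behind it; z points along the fingers, x is the direction in which the jaws open and shut, and the axes are right-handed (so a half turn about z gives the same grasp; the last joint's range is limited). The gripper opens to 93 mm and grips with 3 to 60 N. Pads are 15 mm wide; open, the fingers measure 128 mm over their backs; the gripper's body (75 mm by 188 mm) begins 65 mm behind the grasp point.
Start: joints at [1.157, 0.116, 1.442, -0, 1.584, -0.038], TCP at [0.248, 0.628, 0.236] pointing down, gripper open.
Joint ranges: [-2.83, 2.83], [-0.83, 2.19], [0.07, 2.5], [-1.14, 4.28], [0.01, 3], [-2.97, 2.97]. Speed limits (rad/s): [1.89, 1.89, 2.22, 3.14, 3.14, 3.14].

### API

Orientations are given as a rotation vector (axis times angle).
In Python, from rig import manip gives the robot as it stands. The module is installed in compiled form; this text tells all that it offers.
- The arm moves only by the tool apply_moves, never from a script. Its argument "plan" is a list of rows, each an object with "gripper": the gripper's target within -1 to 1 (shut at 1, half-way at 0, fully open at -1); "dp": the shift along the tool's x, y, z normalised to -1 to 1, where 1 is 0.03 m, a list of three; "turn": the turn, a rotation vector about the tool's x, y, z normalised to -1 to 1, where 1 is 0.15 rad, a list of three. In form: [{"gripper": gripper, "dp": [dx, dy, dz], "turn": [ax, ay, az]}, ...]. A call has 1 to 20 rows; each row shifts and turns the commanded pose from where the row before left it, along the tool's axes as they then stand; what a row does not reach is not made up. A row lasts 1/8 s, in which the tool goes at most 62.5 mm and 10.7 degrees, less where a joint would pass 70% of its speed; a pose out of reach is approached as far as the arm can. A call with a number of a shift or a turn outside -1 to 1 is refused whole. A call with a gripper value outside its range is refused whole. The fingers move at their own pace and stop on an object; "grip_force" is the grip in N (left out, the last holds). Time passes only in rows, so rows that do not move let the fingers close. It gives the time, the measured TCP pose, the force and the opening at its end, in the units of the state.
- manip.state(): the state, without advancing time (a new reading comes with each control period).
- manip.grab_frame(name): name is "scene" or "top" or "wrist"; returns a dict with "pixels" (420x560x3 uint8, red, green, blue), "fx", "fy", "cx", "cy" (pixels), "cam_to_world" (4x4, takes a point from camera to world coordinates). Camera axes: x right, y up, looking along -z (the intrinsics and any distortion apply to the point x, -y, -z); pixel columns grow to the right and rows downward; lengths in m; the calibration is good to about 2 mm. A picture is of the moment at which its call begins. There is no depth.
- manip.finish_job(): hands the job in, once; it reports no verdict.
The state is a dict: "clock": time; "joint_pos": joint angles; "qd": joint speeds; "effort": joint torques, N m; "ee_pos": TCP position; "ee_rot": TCP orientation; "wrist_force": force on the tool from outside, world axes, zero at the start; "moment": the same for the moment, N m; "opening": finger opening in m.
Only numpy, scipy, OpenCV 4.12 (cv2) and the standard library are available. Lean on these libraries where they do the work, as an engineer would, in place of code of your own. Each camera call takes 0.05 s, during which the arm holds its last target.

## Working session

There is one attempt and no reset: what is moved stays moved. The work goes in short steps, Python scripts to look and compute and a tool call to move; the robot and the scene stay as the last step left them, time stands still between calls to the robot, and variables do not carry over. Pictures are saved under pics/ and viewed, and the job is handed in when it is done.

Besides the shell and the picture viewer there is one more tool, called after "Request:" as name([rows], argument=value, ...), one row to a line, values as JSON. apply_moves: Moves the arm, as the interface text tells. Its arguments: {"type":"object","properties":{"plan":{"type":"array"},"grip_force":{"type":"number"}},"required":["plan"]}

```bash
mkdir -p pics; python3 - <<'E'
from rig import manip
import cv2,pickle
print(manip.state())
for n in ["scene","top","wrist"]:
    f=manip.grab_frame(n); cv2.imwrite(f"pics/{n}0.png",f["pixels"][:,:,::-1])
    pickle.dump(f,open(f"{n}0.pkl","wb"))
    print(n,[f[k] for k in("fx","fy","cx","cy")],f["cam_to_world"].round(3).tolist(),[k for k in f])
E
```

```text
{'clock': 0.0, 'joint_pos': array([ 1.15721745e+00,  1.16482678e-01,  1.44228737e+00, -2.73572041e-05,
        1.58402100e+00, -3.78282310e-02]), 'qd': array([-0.00132429, -0.00127846, -0.00031875, -0.00047098,  0.00131055,
       -0.00077633]), 'effort': array([-1.42841796e-03, -7.21248007e+01, -6.22635412e+01,  7.78903998e-02,
        2.34702474e-02, -9.32332978e-05]), 'ee_pos': array([0.24765817, 0.62771034, 0.23489368]), 'ee_rot': array([ 2.59670932e+00,  1.76707660e+00, -1.57205985e-03]), 'wrist_force': array([-0.41315721,  0.22569498,  0.07937302]), 'moment': array([ 0.01766079, -0.02821424, -0.02518367]), 'opening': 0.09319545066406984}
scene [388.43827202051517, 388.43827202051517, 280.84120074464266, 212.40450418122137] [[0.489, 0.427, -0.76, -0.283], [-0.872, 0.253, -0.419, -0.56], [0.013, 0.868, 0.496, 0.693], [0.0, 0.0, 0.0, 1.0]] ['pixels', 'fx', 'fy', 'cx', 'cy', 'cam_to_world']
top [429.68251934741033, 429.68251934741033, 276.41192405395583, 208.49374240940713] [[0.025, 0.996, -0.088, 0.518], [-0.999, 0.022, -0.026, -0.079], [-0.024, 0.089, 0.996, 1.468], [0.0, 0.0, 0.0, 1.0]] ['pixels', 'fx', 'fy', 'cx', 'cy', 'cam_to_world']
wrist [321.30960297535165, 321.30960297535165, 273.2899374606039, 209.1921514392823] [[0.368, -0.901, -0.229, 0.184], [0.93, 0.356, 0.093, 0.653], [-0.002, -0.247, 0.969, 0.384], [0.0, 0.0, 0.0, 1.0]] ['pixels', 'fx', 'fy', 'cx', 'cy', 'cam_to_world']
```

View pics/scene0.png

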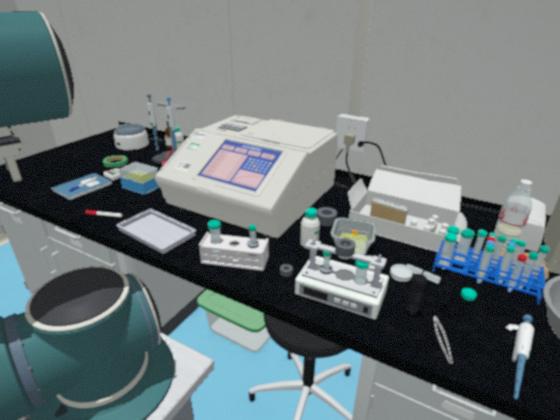

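View pics/top0.png

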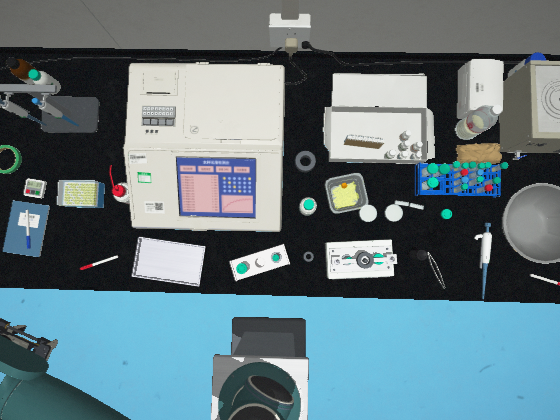

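View pics/wrist0.png

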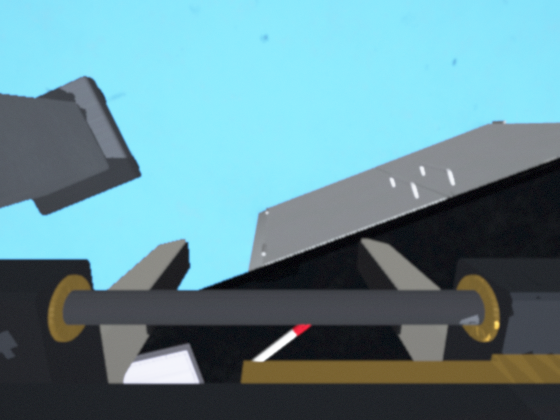

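```bash
python3 - <<'E'
import cv2
t=cv2.imread("pics/top0.png"); s=cv2.imread("pics/scene0.png")
cv2.imwrite("pics/c1.png",cv2.resize(t[235:290,315:405],None,fx=8,fy=8,interpolation=cv2.INTER_CUBIC))
cv2.imwrite("pics/c2.png",cv2.resize(t[230:292,220:320],None,fx=8,fy=8,interpolation=cv2.INTER_CUBIC))
cv2.imwrite("pics/c3.png",cv2.resize(t[228:295,125:215],None,fx=8,fy=8,interpolation=cv2.INTER_CUBIC))
cv2.imwrite("pics/c4.png",cv2.resize(s[200:320,190:400],None,fx=3.8,fy=3.8,interpolation=cv2.INTER_CUBIC))
E
```

```text
(no output)
```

View pics/c1.png

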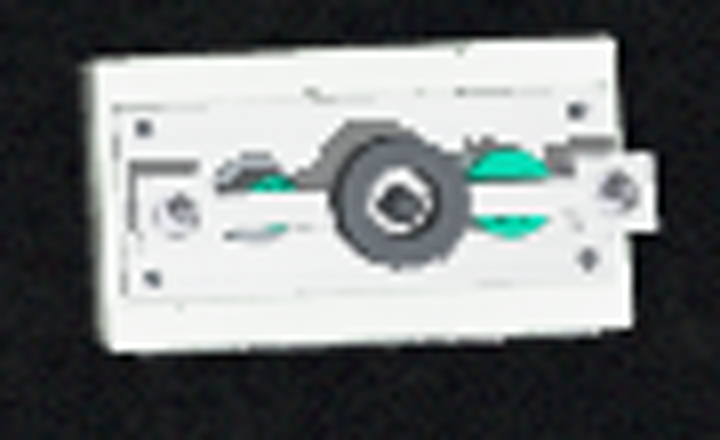

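View pics/c2.png

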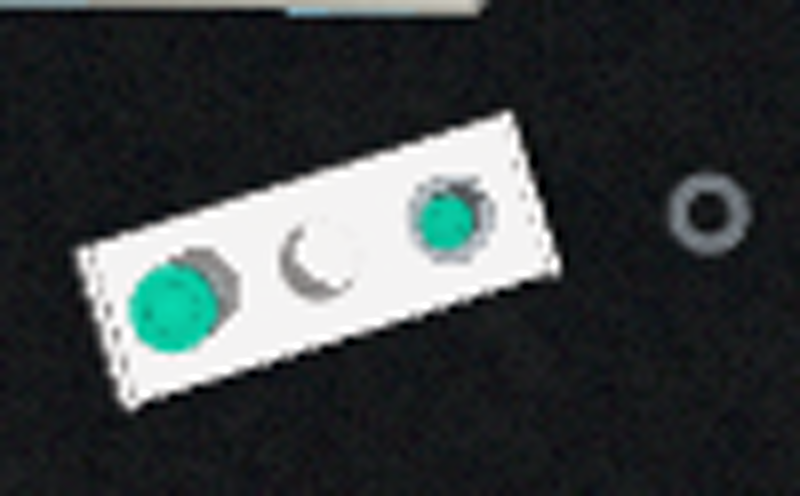

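View pics/c3.png

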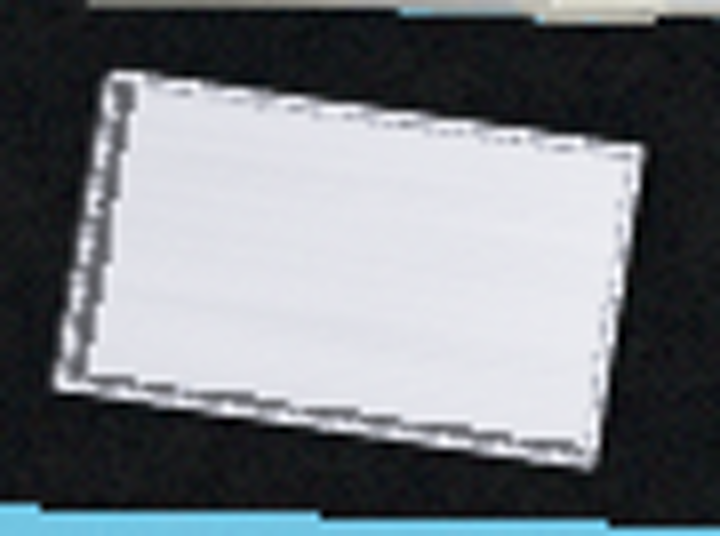

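View pics/c4.png

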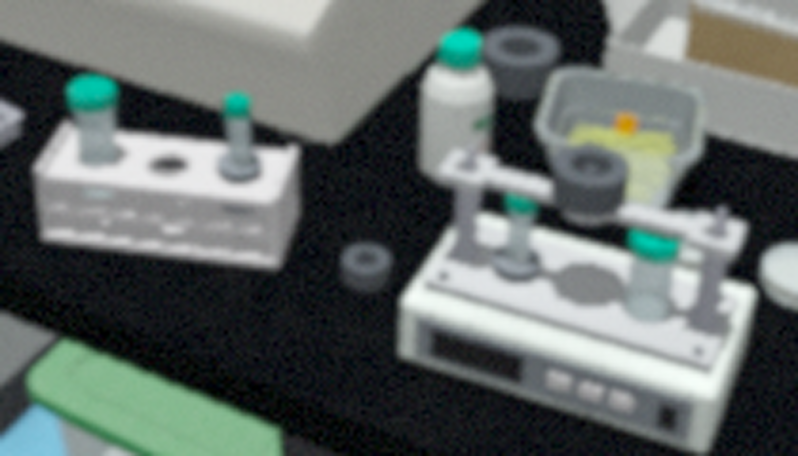

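```bash
cat > h.py <<'E'
import numpy as np,cv2,pickle
from scipy.spatial.transform import Rotation as R
def ray(f,u,v):
    d=np.array([(u-f["cx"])/f["fx"],-(v-f["cy"])/f["fy"],-1.]); M=f["cam_to_world"]
    return M[:3,3],M[:3,:3]@d
def atz(f,u,v,z):
    o,d=ray(f,u,v); return o+d*(z-o[2])/d[2]
def proj(f,p):
    M=f["cam_to_world"]; c=M[:3,:3].T@(np.asarray(p)-M[:3,3])
    return np.array([f["cx"]+f["fx"]*c[0]/-c[2], f["cy"]-f["fy"]*c[1]/-c[2]])
def tri(f1,p1,f2,p2):
    o1,d1=ray(f1,*p1);o2,d2=ray(f2,*p2)
    A=np.c_[d1,-d2];s=np.linalg.lstsq(A,o2-o1,rcond=None)[0]
    a=o1+d1*s[0];b=o2+d2*s[1];return (a+b)/2,np.linalg.norm(a-b)
def crop(c,off,k=8): return ((c[0]+.5)/k-.5+off[0],(c[1]+.5)/k-.5+off[1])
E
python3 - <<'E'
from h import *
f=pickle.load(open("top0.pkl","rb"));g=pickle.load(open("scene0.pkl","rb"))
H=(315,235);K=(220,230);T=(125,228)
def P(n,c,o,z): 
    p=atz(f,*crop(c,o),z); print(n,(p*1000).round(1)); return p
a=P("pinL",(181,211),H,.149);b=P("pinR",(620,189),H,.149);P("weight",(400,200),H,.161);P("stem",(402,204),H,.159);P("eyeR",(621,192),H,.135)
d=a-b;print("yaw heater",np.arctan2(-d[0],d[1]),np.hypot(*d[:2]),(a+b)/2)
for n,c in zip(["tl","tr","br","bl"],[(90,60),(615,38),(632,326),(108,352)]): P(n,c,H,.06)
a=P("fresh",(173,307),K,.114);b=P("small",(447,221),K,.118);d=a-b;print("yaw rack",np.arctan2(-d[0],d[1]),np.hypot(*d[:2]),(a+b)/2)
q=[P("r",c,K,.066) for c in [(77,247),(513,112),(560,270),(128,410)]];print(np.mean(q,0))
q=[P("t",c,T,.02) for c in [(107,72),(643,148),(596,468),(55,388)]];print(np.mean(q,0));d=q[0]-q[1];print(np.arctan2(-d[0],d[1]));
# scene tri: rack etc
S=(190,200)
def C(c): return crop(c,S,3.8)
for n,c1,o,c2 in [("weight",(400,200),H,(591,170)),("fresh",(173,307),K,(92,88)),("pinL",(181,211),H,(469,155)),("pinR",(620,189),H,(721,215))]:
    print(n,tri(f,crop(c1,o),g,C(c2)))
E
```

```text
pinL [ 478.6 -232.7  149. ]
pinR [ 491.1 -398.4  149. ]
weight [ 485.2 -313.3  161. ]
stem [ 483.7 -314.4  159. ]
eyeR [ 489.7 -402.2  135. ]
yaw heater 0.07522636383274353 0.16616691347846155 [ 0.48489016 -0.3155631   0.149     ]
tl [ 536.2 -205.4   60. ]
tr [ 550.2 -417.9   60. ]
br [ 434.6 -424.8   60. ]
bl [ 418.6 -214.4   60. ]
fresh [448.2  62.6 114. ]
small [484.5 -43.9 118. ]
yaw rack 0.32795784747039536 0.11256089793416706 [0.4663551  0.00933901 0.116     ]
r [468.9 107.5  66. ]
r [527.9 -68.3  66. ]
r [464.7 -88.8  66. ]
r [404.   84.6  66. ]
[0.46636801 0.00872784 0.066     ]
t [539.8 426.7  20. ]
t [513.4 197.2  20. ]
t [379.7 211.7  20. ]
t [406.8 441.6  20. ]
[0.45990515 0.31931021 0.02      ]
-0.11489534342415755
weight (array([ 0.48572294, -0.31648607,  0.15312261]), np.float64(0.0037396883739781255))
fresh (array([0.4491893 , 0.06116661, 0.11797388]), np.float64(0.00255412900840089))
pinL (array([ 0.47882191, -0.23448612,  0.14100648]), np.float64(0.0018640349586279113))
pinR (array([ 0.49175778, -0.40149022,  0.1447895 ]), np.float64(0.004252003075241707))
```

```bash
cat >> h.py <<'E'
def Rdown(a):  # tool x at world angle a, z down
    c,s=np.cos(a),np.sin(a); return np.array([[c,s,0],[s,-c,0],[0,0,-1.]])
def plan(st,p,a,n=None):
    """rows that turn about whole rotvec and shift, equally; dp in the tool frame as it then stands"""
    R0=R.from_rotvec(st["ee_rot"]); R1=R.from_matrix(Rdown(a))
    rv=(R0.inv()*R1).as_rotvec(); d=np.asarray(p)-st["ee_pos"]
    dt=R1.inv().apply(d)
    nt=int(np.ceil(np.abs(rv).max()/.15-1e-6)) ; ns=int(np.ceil(np.abs(dt).max()/.03-1e-6))
    print("turn total units",(rv/.15).round(3)," per row over",nt, (rv/.15/max(nt,1)).round(3))
    print("then shift total units (target tool frame)",(dt/.03).round(3)," over",ns,"rows:",(dt/.03/max(ns,1)).round(3))
E
python3 - <<'E'
from h import *
from rig import manip
plan(manip.state(),[.455,-.314,.30],np.pi/2+.072)
E
```

```text
turn total units [-2.000e-03  5.000e-03 -2.985e+00]  per row over 3 [-0.001  0.002 -0.995]
then shift total units (target tool frame) [-31.808   4.634  -2.163]  over 32 rows: [-0.994  0.145 -0.068]
```

Request:
apply_moves([
  {"gripper": -1,"dp": [0,0,-0.7],"turn": [0,0,-0.995]},
  {"gripper": -1,"dp": [0,0,-0.7],"turn": [0,0,-0.995]},
  {"gripper": -1,"dp": [0,0,-0.7],"turn": [0,0,-0.995]},
  {"gripper": -1,"dp": [-1,0.15,0],"turn": [0,0,0]},
  {"gripper": -1,"dp": [-1,0.15,0],"turn": [0,0,0]},
  {"gripper": -1,"dp": [-1,0.15,0],"turn": [0,0,0]},
  {"gripper": -1,"dp": [-1,0.15,0],"turn": [0,0,0]},
  {"gripper": -1,"dp": [-1,0.15,0],"turn": [0,0,0]},
  {"gripper": -1,"dp": [-1,0.15,0],"turn": [0,0,0]},
  {"gripper": -1,"dp": [-1,0.15,0],"turn": [0,0,0]},
  {"gripper": -1,"dp": [-1,0.15,0],"turn": [0,0,0]},
  {"gripper": -1,"dp": [-1,0.15,0],"turn": [0,0,0]},
  {"gripper": -1,"dp": [-1,0.15,0],"turn": [0,0,0]},
  {"gripper": -1,"dp": [-1,0.15,0],"turn": [0,0,0]},
  {"gripper": -1,"dp": [-1,0.15,0],"turn": [0,0,0]},
  {"gripper": -1,"dp": [-1,0.15,0],"turn": [0,0,0]},
  {"gripper": -1,"dp": [-1,0.15,0],"turn": [0,0,0]},
  {"gripper": -1,"dp": [-1,0.15,0],"turn": [0,0,0]},
  {"gripper": -1,"dp": [-1,0.15,0],"turn": [0,0,0]},
  {"gripper": -1,"dp": [-1,0.15,0],"turn": [0,0,0]},
])

```text
clock: 2.65
ee_pos: [0.3607, 0.1237, 0.2986]
ee_rot: [2.14, 2.3, 0.0]
wrist_force: [0.3, -0.1, -0.4]
opening: 0.0927
```

```bash
python3 - <<'E'
from h import *
from rig import manip
f=manip.grab_frame("wrist");pickle.dump(f,open("w1.pkl","wb"));cv2.imwrite("pics/w1.png",f["pixels"][:,:,::-1])
plan(manip.state(),[.455,-.314,.30],np.pi/2+.072)
E
```

```text
turn total units [ 0.002  0.007 -0.006]  per row over 1 [ 0.002  0.007 -0.006]
then shift total units (target tool frame) [-14.707   2.076  -0.045]  over 15 rows: [-0.98   0.138 -0.003]
```

View pics/w1.png

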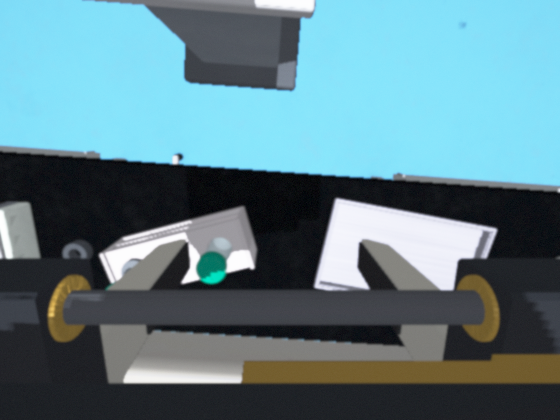

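Request:
apply_moves([
  {"gripper": -1,"dp": [-1,0.3,0],"turn": [0,0,0]},
  {"gripper": -1,"dp": [-1,0.3,0],"turn": [0,0,0]},
  {"gripper": -1,"dp": [-1,0.3,0],"turn": [0,0,0]},
  {"gripper": -1,"dp": [-1,0.3,0],"turn": [0,0,0]},
  {"gripper": -1,"dp": [-1,0.3,0],"turn": [0,0,0]},
  {"gripper": -1,"dp": [-1,0.3,0],"turn": [0,0,0]},
  {"gripper": -1,"dp": [-1,0.3,0],"turn": [0,0,0]},
  {"gripper": -1,"dp": [-1,0.3,0],"turn": [0,0,0]},
  {"gripper": -1,"dp": [-1,0.3,0],"turn": [0,0,0]},
  {"gripper": -1,"dp": [-1,0.3,0],"turn": [0,0,0]},
  {"gripper": -1,"dp": [-1,0.3,0],"turn": [0,0,0]},
  {"gripper": -1,"dp": [-1,0.3,0],"turn": [0,0,0]},
  {"gripper": -1,"dp": [-1,0.3,0],"turn": [0,0,0]},
  {"gripper": -1,"dp": [-1,0.3,0],"turn": [0,0,0]},
  {"gripper": -1,"dp": [-0.7,0.3,0],"turn": [0,0,0]},
  {"gripper": -1,"dp": [0,0,0],"turn": [0,0,0]},
  {"gripper": -1,"dp": [0,0,0],"turn": [0,0,0]},
])

```text
clock: 4.82
ee_pos: [0.5269, -0.305, 0.2985]
ee_rot: [-2.14, -2.3, -0.0]
wrist_force: [-0.2, 0.1, 0.3]
opening: 0.0932
```

```bash
python3 - <<'E'
from h import *
from rig import manip
f=manip.grab_frame("wrist");pickle.dump(f,open("w2.pkl","wb"));cv2.imwrite("pics/w2.png",f["pixels"][:,:,::-1])
print(manip.state()["qd"])
E
```

```text
[ 0.0035309  -0.00467785  0.00012495 -0.00131125 -0.00197253 -0.00149005]
```

View pics/w2.png

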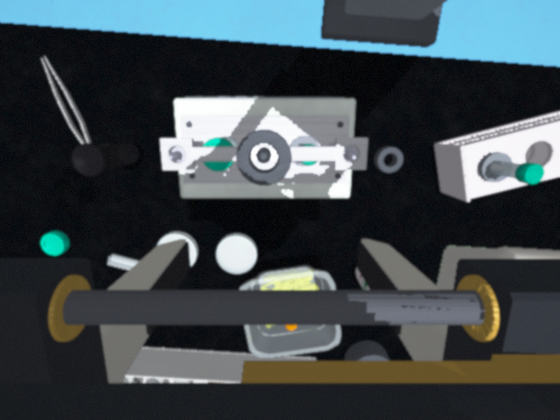

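```bash
python3 - <<'E'
import cv2
t=cv2.imread("pics/w2.png")
cv2.imwrite("pics/c5.png",cv2.resize(t[85:215,150:380],None,fx=3.4,fy=3.4,interpolation=cv2.INTER_CUBIC))
E
```

```text
(no output)
```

View pics/c5.png

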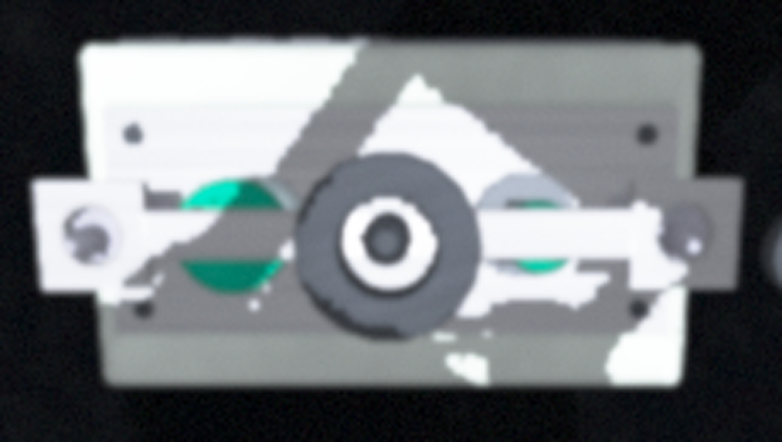

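```bash
python3 - <<'E'
from h import *
f=pickle.load(open("w2.pkl","rb"));g=pickle.load(open("top0.pkl","rb"));O=(150,85)
def P(n,c,z):
    p=atz(f,*crop(c,O,3.4),z);print(n,(p*1000).round(1));return p
P("wouter",(387,245),.161);P("wbore",(388,243.5),.161);P("stem",(387,238),.159)
a=P("eL",(90,235),.135);b=P("eR",(687,235),.135);m=(a+b)/2;d=b-a;print(m,np.arctan2(-d[0],d[1]),np.hypot(*d[:2]))
a=P("pL",(88,237),.151);b=P("pR",(691,234),.151);m=(a+b)/2;d=b-a;print(m,np.arctan2(-d[0],d[1]),np.hypot(*d[:2]))
q=[P("h",c,.06) for c in [(80,44),(700,44),(682,386),(105,386)]];print(np.mean(q,0))
print("tri w",tri(f,crop((388,243.5),O,3.4),g,crop((400,200),(315,235))))
from rig import manip; print(manip.state()["ee_pos"],f["cam_to_world"].round(3))
E
```

```text
wouter [ 483.8 -317.2  161. ]
wbore [ 483.4 -317.   161. ]
stem [ 482.2 -317.4  159. ]
eL [ 489.3 -401.8  135. ]
eR [ 477.3 -233.4  135. ]
[ 0.48330723 -0.31762238  0.135     ] 0.07116699943780243 0.16886005791199932
pL [ 488.3 -397.7  151. ]
pR [ 476.  -236.3  151. ]
[ 0.48213498 -0.31699542  0.151     ] 0.0760852946686236 0.16185264832362678
h [ 433.3 -427.    60. ]
h [ 418.5 -218.9   60. ]
h [ 535.8 -209.7   60. ]
h [ 550.7 -418.6   60. ]
[ 0.48460339 -0.31853548  0.06      ]
tri w (array([ 0.48495447, -0.31727564,  0.14014635]), np.float64(0.0007001466824517365))
[ 0.52688197 -0.3048209   0.29873703] [[-0.071 -0.967 -0.246  0.458]
 [ 0.997 -0.069 -0.017 -0.31 ]
 [-0.    -0.247  0.969  0.448]
 [ 0.     0.     0.     1.   ]]
```

```bash
python3 - <<'E'
from h import *
from rig import manip
plan(manip.state(),[.4837,-.317,.155],np.pi/2+.0715)
E
```

```text
turn total units [ 0.    -0.     0.005]  per row over 1 [ 0.    -0.     0.005]
then shift total units (target tool frame) [-0.302 -1.465  4.791]  over 5 rows: [-0.06  -0.293  0.958]
```

Request:
apply_moves([
  {"gripper": -1,"dp": [-0.15,-0.735,0],"turn": [0,0,0]},
  {"gripper": -1,"dp": [-0.15,-0.73,0.3],"turn": [0,0,0]},
  {"gripper": -1,"dp": [0,0,1],"turn": [0,0,0]},
  {"gripper": -1,"dp": [0,0,1],"turn": [0,0,0]},
  {"gripper": -1,"dp": [0,0,1],"turn": [0,0,0]},
  {"gripper": -1,"dp": [0,0,0.8],"turn": [0,0,0]},
  {"gripper": -1,"dp": [0,0,0.5],"turn": [0,0,0]},
  {"gripper": -1,"dp": [0,0,0.2],"turn": [0,0,0]},
  {"gripper": -1,"dp": [0,0,0],"turn": [0,0,0]},
], grip_force=25)

```text
clock: 6.0
ee_pos: [0.4838, -0.3176, 0.1551]
ee_rot: [2.14, 2.3, 0.0]
wrist_force: [-0.4, -0.6, 0.9]
opening: 0.0931
```

```bash
python3 - <<'E'
from h import *
from rig import manip
f=manip.grab_frame("wrist");g=manip.grab_frame("scene")
cv2.imwrite("pics/w3.png",f["pixels"][:,:,::-1])
cv2.imwrite("pics/s3.png",cv2.resize(g["pixels"][180:330,270:420,::-1],None,fx=4,fy=4,interpolation=cv2.INTER_CUBIC))
plan(manip.state(),[.4837,-.317,.155],np.pi/2+.0715)
E
```

```text
turn total units [0.006 0.005 0.003]  per row over 1 [0.006 0.005 0.003]
then shift total units (target tool frame) [ 0.026 -0.011  0.02 ]  over 1 rows: [ 0.026 -0.011  0.02 ]
```

View pics/w3.png

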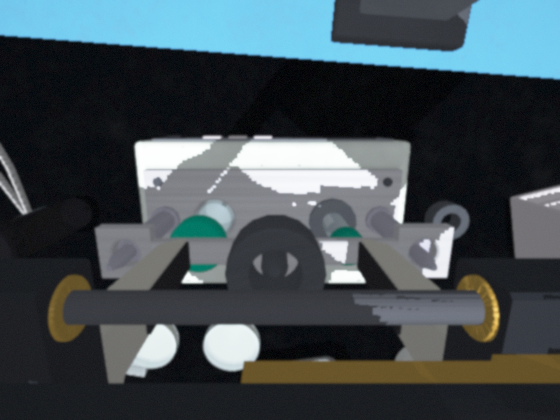

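View pics/s3.png

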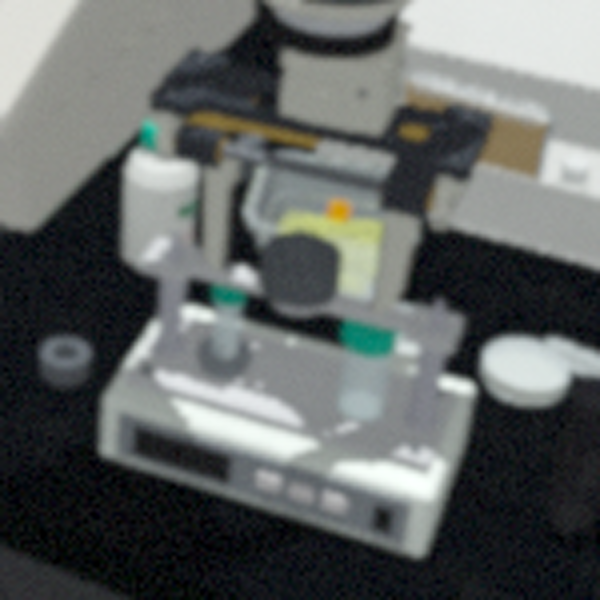

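Request:
apply_moves([
  {"gripper": 1,"dp": [0,0,0],"turn": [0,0,0]},
  {"gripper": 1,"dp": [0,0,0],"turn": [0,0,0]},
  {"gripper": 1,"dp": [0,0,0],"turn": [0,0,0]},
  {"gripper": 1,"dp": [0,0,0],"turn": [0,0,0]},
  {"gripper": 1,"dp": [0,0,0],"turn": [0,0,0]},
  {"gripper": 1,"dp": [0,0,0],"turn": [0,0,0]},
  {"gripper": 1,"dp": [0,0,0],"turn": [0,0,0]},
  {"gripper": 1,"dp": [0,0,0],"turn": [0,0,0]},
], grip_force=25)

```text
clock: 7.1
ee_pos: [0.4839, -0.3175, 0.1547]
ee_rot: [-2.14, -2.3, -0.0]
wrist_force: [-0.8, 2.1, 0.5]
opening: 0.0531
```

Request:
apply_moves([
  {"gripper": 1,"dp": [0,0,0],"turn": [0,0,0]},
  {"gripper": 1,"dp": [0,0,0],"turn": [0,0,0]},
  {"gripper": 1,"dp": [0,0,-0.1],"turn": [0,0,0]},
  {"gripper": 1,"dp": [0,0,-0.3],"turn": [0,0,0]},
])

```text
clock: 7.6
ee_pos: [0.4836, -0.3175, 0.1664]
ee_rot: [-2.14, -2.299, 0.0]
wrist_force: [1.2, -0.0, -3.2]
opening: 0.0529
```

```bash
python3 - <<'E'
from h import *
from rig import manip
s=manip.state()
plan(s,[.428,.3227,.25],np.pi/2-.115)
plan(s,[.475,.3227,.25],np.pi/2-.115)
E
```

```text
turn total units [-0.007 -0.003  1.246]  per row over 2 [-0.003 -0.002  0.623]
then shift total units (target tool frame) [20.986 -4.291 -2.785]  over 21 rows: [ 0.999 -0.204 -0.133]
turn total units [-0.007 -0.003  1.246]  per row over 2 [-0.003 -0.002  0.623]
then shift total units (target tool frame) [21.166 -2.734 -2.785]  over 22 rows: [ 0.962 -0.124 -0.127]
```

Request:
apply_moves([
  {"gripper": 1,"dp": [0,0,-1],"turn": [0,0,0]},
  {"gripper": 1,"dp": [0,0,-1],"turn": [0,0,0.623]},
  {"gripper": 1,"dp": [0,0,-0.78],"turn": [0,0,0.623]},
  {"gripper": 1,"dp": [0.5,-0.1,0],"turn": [0,0,0]},
  {"gripper": 1,"dp": [1,-0.13,0],"turn": [0,0,0]},
  {"gripper": 1,"dp": [1,-0.13,0],"turn": [0,0,0]},
  {"gripper": 1,"dp": [1,-0.13,0],"turn": [0,0,0]},
  {"gripper": 1,"dp": [1,-0.13,0],"turn": [0,0,0]},
  {"gripper": 1,"dp": [1,-0.13,0],"turn": [0,0,0]},
  {"gripper": 1,"dp": [1,-0.13,0],"turn": [0,0,0]},
  {"gripper": 1,"dp": [1,-0.13,0],"turn": [0,0,0]},
  {"gripper": 1,"dp": [1,-0.13,0],"turn": [0,0,0]},
  {"gripper": 1,"dp": [1,-0.13,0],"turn": [0,0,0]},
  {"gripper": 1,"dp": [1,-0.13,0],"turn": [0,0,0]},
  {"gripper": 1,"dp": [1,-0.13,0],"turn": [0,0,0]},
  {"gripper": 1,"dp": [1,-0.13,0],"turn": [0,0,0]},
  {"gripper": 1,"dp": [1,-0.13,0],"turn": [0,0,0]},
  {"gripper": 1,"dp": [1,-0.13,0],"turn": [0,0,0]},
  {"gripper": 1,"dp": [1,-0.13,0],"turn": [0,0,0]},
])

```text
clock: 9.98
ee_pos: [0.4751, 0.1528, 0.2488]
ee_rot: [-2.342, -2.093, 0.002]
wrist_force: [0.6, 0.0, -2.8]
opening: 0.053
```

```bash
python3 - <<'E'
from h import *
from rig import manip
f=manip.grab_frame("wrist");pickle.dump(f,open("w4.pkl","wb"))
cv2.imwrite("pics/w4.png",f["pixels"][:,:,::-1])
s=manip.state();print(s["opening"],s["ee_pos"])
plan(s,[.475,.3227,.25],np.pi/2-.115)
E
```

```text
0.05277794449266376 [0.47486205 0.15529145 0.24864204]
turn total units [-0.011 -0.006  0.027]  per row over 1 [-0.011 -0.006  0.027]
then shift total units (target tool frame) [ 5.544 -0.636 -0.045]  over 6 rows: [ 0.924 -0.106 -0.008]
```

View pics/w4.png

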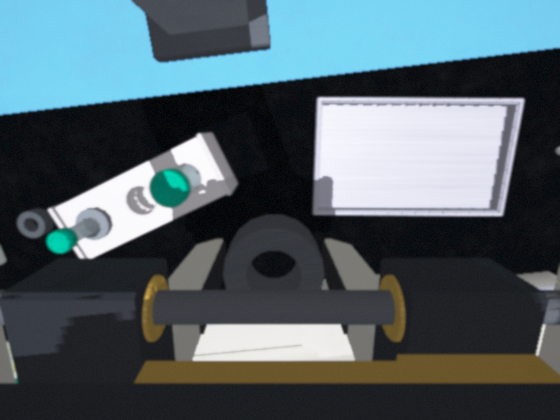

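```bash
python3 - <<'E'
from h import *
f=pickle.load(open("w4.pkl","rb"))
q=np.array([atz(f,*c,.02) for c in [(317,97),(523,98),(503,215),(313,215)]]);print((q*1000).round(1),q.mean(0))
d=(q[1]+q[2]-q[0]-q[3])/2;print(np.arctan2(-d[0],d[1]),np.hypot(*d[:2]))
d=(q[2]+q[3]-q[0]-q[1])/2;print(np.arctan2(d[1],d[0]),np.hypot(*d[:2]))
t=f["pixels"][120:270,10:250,::-1];cv2.imwrite("pics/c6.png",cv2.resize(t,None,fx=3.3,fy=3.3,interpolation=cv2.INTER_CUBIC))
E
```

```text
[[379.2 211.9  20. ]
 [406.2 439.9  20. ]
 [540.6 426.1  20. ]
 [514.6 196.2  20. ]] [0.46016294 0.31853126 0.02      ]
-0.11500890300665903 0.2305070846525894
-0.10853995091984057 0.13574119006331675
```

View pics/c6.png

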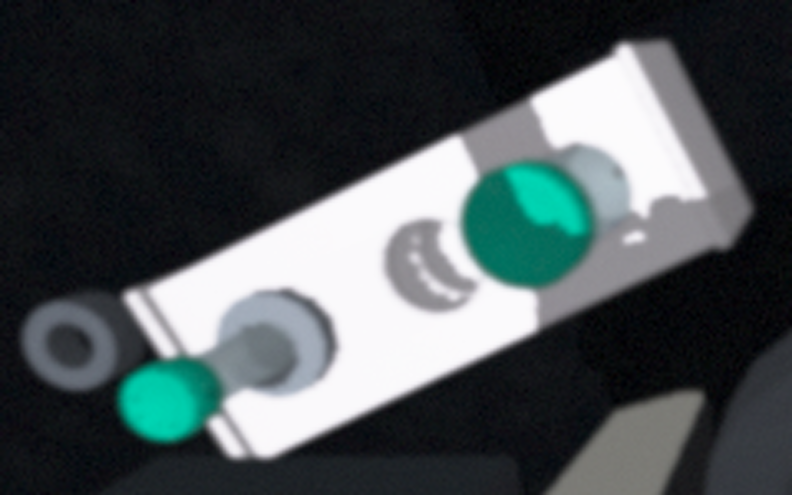

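```bash
python3 - <<'E'
from h import *
from rig import manip
plan(manip.state(),[.428,.3227,.0245],np.pi/2-.115)
E
```

```text
turn total units [-0.011 -0.006  0.027]  per row over 1 [-0.011 -0.006  0.027]
then shift total units (target tool frame) [ 5.364 -2.192  7.471]  over 8 rows: [ 0.671 -0.274  0.934]
```

Request:
apply_moves([
  {"gripper": 1,"dp": [1,-0.44,0],"turn": [0,0,0.027]},
  {"gripper": 1,"dp": [1,-0.44,0],"turn": [0,0,0]},
  {"gripper": 1,"dp": [1,-0.44,0.3],"turn": [0,0,0]},
  {"gripper": 1,"dp": [1,-0.44,0.6],"turn": [0,0,0]},
  {"gripper": 1,"dp": [0.9,-0.43,1],"turn": [0,0,0]},
  {"gripper": 1,"dp": [0.46,0,1],"turn": [0,0,0]},
  {"gripper": 1,"dp": [0,0,1],"turn": [0,0,0]},
  {"gripper": 1,"dp": [0,0,1],"turn": [0,0,0]},
  {"gripper": 1,"dp": [0,0,0.8],"turn": [0,0,0]},
  {"gripper": 1,"dp": [0,0,0.8],"turn": [0,0,0]},
  {"gripper": 1,"dp": [0,0,0.4],"turn": [0,0,0]},
  {"gripper": 1,"dp": [0,0,0.2],"turn": [0,0,0]},
  {"gripper": 1,"dp": [0,0,0.1],"turn": [0,0,0]},
  {"gripper": 1,"dp": [0,0,0],"turn": [0,0,0]},
])

```text
clock: 11.78
ee_pos: [0.43, 0.319, 0.0344]
ee_rot: [2.349, 2.086, 0.001]
wrist_force: [-0.5, 0.3, -3.1]
opening: 0.0532
```

```bash
python3 - <<'E'
from h import *
from rig import manip
f=manip.grab_frame("wrist")
cv2.imwrite("pics/w5.png",f["pixels"][:,:,::-1])
plan(manip.state(),[.428,.3227,.0245],np.pi/2-.115);print(manip.state()["wrist_force"])
E
```

```text
turn total units [ 0.004 -0.003 -0.025]  per row over 1 [ 0.004 -0.003 -0.025]
then shift total units (target tool frame) [ 0.115 -0.082  0.337]  over 1 rows: [ 0.115 -0.082  0.337]
[-1.0477165   0.2206797  -3.29929484]
```

View pics/w5.png

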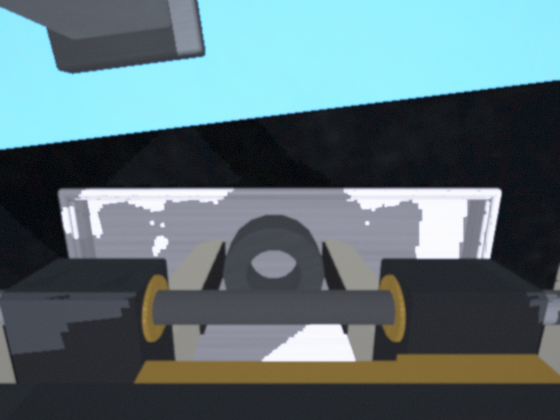

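Request:
apply_moves([
  {"gripper": 1,"dp": [0.1,0,0.2],"turn": [0,0,0]},
  {"gripper": 1,"dp": [0,0,0.13],"turn": [0,0,0]},
  {"gripper": 1,"dp": [0,0,0.04],"turn": [0,0,0]},
  {"gripper": 1,"dp": [0,0,0],"turn": [0,0,0]},
])

```text
clock: 12.32
ee_pos: [0.4302, 0.3218, 0.0229]
ee_rot: [2.35, 2.085, -0.0]
wrist_force: [-0.4, -0.1, -2.9]
opening: 0.0525
```

Request:
apply_moves([
  {"gripper": 1,"dp": [0,0,0.03],"turn": [0,0,0]},
  {"gripper": 1,"dp": [0,0,0],"turn": [0,0,0]},
])

```text
clock: 12.58
ee_pos: [0.4304, 0.3219, 0.0226]
ee_rot: [2.35, 2.085, 0.0]
wrist_force: [-2.6, -3.2, 5.3]
opening: 0.0524
```

Contact. Release and rise.

Request:
apply_moves([
  {"gripper": -1,"dp": [0,0,0],"turn": [0,0,0]},
  {"gripper": -1,"dp": [0,0,0],"turn": [0,0,0]},
  {"gripper": -1,"dp": [0,0,0],"turn": [0,0,0]},
  {"gripper": -1,"dp": [0,0,-0.5],"turn": [0,0,0]},
  {"gripper": -1,"dp": [0,0,-1],"turn": [0,0,0]},
  {"gripper": -1,"dp": [0,0,-1],"turn": [0,0,0]},
  {"gripper": -1,"dp": [0,0,-1],"turn": [0,0,0]},
  {"gripper": -1,"dp": [0,0,-1],"turn": [0,0,0]},
  {"gripper": -1,"dp": [0,0.5,-1],"turn": [0,0,0]},
  {"gripper": -1,"dp": [0,0.5,-1],"turn": [0,0,0]},
  {"gripper": -1,"dp": [0,0.5,-1],"turn": [0,0,0]},
])

```text
clock: 13.95
ee_pos: [0.4752, 0.3163, 0.2494]
ee_rot: [2.349, 2.085, 0.002]
wrist_force: [0.2, 0.2, -0.2]
opening: 0.093
```

```bash
python3 - <<'E'
from h import *
from rig import manip
f=manip.grab_frame("wrist");pickle.dump(f,open("w6.pkl","wb"))
cv2.imwrite("pics/w6.png",f["pixels"][:,:,::-1])
plan(manip.state(),[.4835,-.317,.25],np.pi/2+.0715)
E
```

```text
turn total units [ 0.033 -0.018 -1.272]  per row over 2 [ 0.017 -0.009 -0.636]
then shift total units (target tool frame) [-21.078  -1.294   0.114]  over 22 rows: [-0.958 -0.059  0.005]
```

View pics/w6.png

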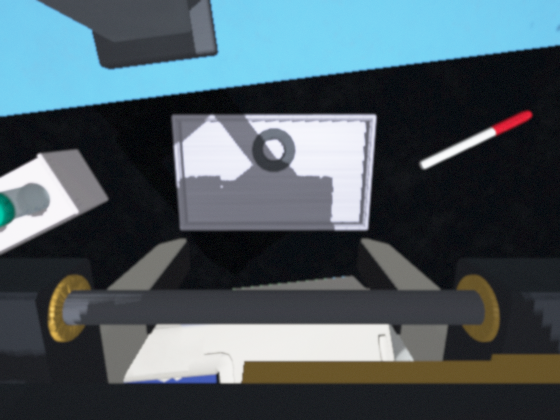

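Request:
apply_moves([
  {"gripper": -1,"dp": [-1,0,0],"turn": [0.015,-0.01,-0.636]},
  {"gripper": -1,"dp": [-1,0,0],"turn": [0.015,-0.01,-0.636]},
  {"gripper": -1,"dp": [-1,-0.05,0],"turn": [0,0,0]},
  {"gripper": -1,"dp": [-1,-0.05,0],"turn": [0,0,0]},
  {"gripper": -1,"dp": [-1,-0.05,0],"turn": [0,0,0]},
  {"gripper": -1,"dp": [-1,-0.05,0],"turn": [0,0,0]},
  {"gripper": -1,"dp": [-1,-0.05,0],"turn": [0,0,0]},
  {"gripper": -1,"dp": [-1,-0.05,0],"turn": [0,0,0]},
  {"gripper": -1,"dp": [-1,-0.05,0],"turn": [0,0,0]},
  {"gripper": -1,"dp": [-1,-0.05,0],"turn": [0,0,0]},
  {"gripper": -1,"dp": [-1,-0.05,0],"turn": [0,0,0]},
  {"gripper": -1,"dp": [-1,-0.05,0],"turn": [0,0,0]},
  {"gripper": -1,"dp": [-1,-0.05,0],"turn": [0,0,0]},
  {"gripper": -1,"dp": [-1,-0.05,0],"turn": [0,0,0]},
  {"gripper": -1,"dp": [-1,-0.05,0],"turn": [0,0,0]},
  {"gripper": -1,"dp": [-1,-0.05,0],"turn": [0,0,0]},
  {"gripper": -1,"dp": [-1,-0.05,0],"turn": [0,0,0]},
  {"gripper": -1,"dp": [-1,-0.05,0],"turn": [0,0,0]},
  {"gripper": -1,"dp": [-1,-0.05,0],"turn": [0,0,0]},
  {"gripper": -1,"dp": [-1,-0.05,0],"turn": [0,0,0]},
])

```text
clock: 16.5
ee_pos: [0.4822, -0.2847, 0.2496]
ee_rot: [-2.14, -2.299, 0.008]
wrist_force: [-0.2, 0.1, -0.5]
opening: 0.0927
```

```bash
python3 - <<'E'
from h import *
from rig import manip
f=manip.grab_frame("wrist");pickle.dump(f,open("w7.pkl","wb"))
cv2.imwrite("pics/w7.png",f["pixels"][:,:,::-1])
plan(manip.state(),[.4835,-.317,.1555],np.pi/2+.0715)
E
```

```text
turn total units [-0.031  0.025 -0.005]  per row over 1 [-0.031  0.025 -0.005]
then shift total units (target tool frame) [-0.992 -0.024  3.124]  over 4 rows: [-0.248 -0.006  0.781]
```

View pics/w7.png

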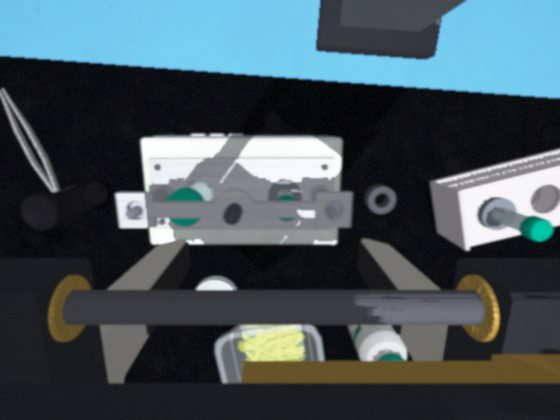

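```bash
python3 - <<'E'
from h import *
f=pickle.load(open("w7.pkl","rb"))
print(atz(f,233,213,.157))
t=f["pixels"][160:260,100:370,::-1];cv2.imwrite("pics/c7.png",cv2.resize(t,None,fx=2.9,fy=2.9,interpolation=cv2.INTER_CUBIC))
E
```

```text
[ 0.47985235 -0.31715204  0.157     ]
```

View pics/c7.png

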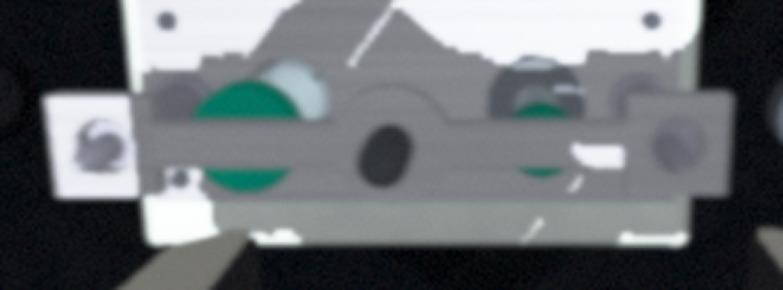

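```bash
python3 - <<'E'
from h import *
f=pickle.load(open("w7.pkl","rb"));O=(100,160)
a=atz(f,*crop((92,144),O,2.9),.135);b=atz(f,*crop((682,144),O,2.9),.135);d=b-a
print(a,b,(a+b)/2,np.hypot(*d[:2]),np.arctan2(-d[0],d[1]))
c=[.4835,-.317]
for z in(.135,.152,.159): print(z,(proj(f,c+[z])-O)*2.9)
E
```

```text
[ 0.48881173 -0.40583092  0.135     ] [ 0.4764336  -0.23378309  0.135     ] [ 0.48262266 -0.31980701  0.135     ] 0.17249252484815492 0.07182216868162715
0.135 [395.15124849 146.61982041]
0.152 [387.99941986 161.91172993]
0.159 [384.77950223 168.79649908]
```

Request:
apply_moves([
  {"gripper": -1,"dp": [-0.5,0,0],"turn": [-0.03,0.02,0]},
  {"gripper": -1,"dp": [-0.5,0,0.3],"turn": [0,0,0]},
  {"gripper": -0.3,"dp": [0,0,0.9],"turn": [0,0,0]},
  {"gripper": -0.3,"dp": [0,0,0.9],"turn": [0,0,0]},
  {"gripper": -0.3,"dp": [0,0,0.6],"turn": [0,0,0]},
  {"gripper": -0.3,"dp": [0,0,0.3],"turn": [0,0,0]},
  {"gripper": -0.3,"dp": [0,0,0],"turn": [0,0,0]},
  {"gripper": -0.3,"dp": [0,0,0],"turn": [0,0,0]},
], grip_force=40)

```text
clock: 17.55
ee_pos: [0.4849, -0.3139, 0.1596]
ee_rot: [2.14, 2.299, 0.0]
wrist_force: [-0.2, -1.1, 0.5]
opening: 0.0608
```

```bash
python3 - <<'E'
from h import *
from rig import manip
f=manip.grab_frame("wrist")
cv2.imwrite("pics/w8.png",f["pixels"][:,:,::-1])
plan(manip.state(),[.483,-.318,.1545],np.pi/2+.0715)
E
```

```text
turn total units [0.005 0.003 0.003]  per row over 1 [0.005 0.003 0.003]
then shift total units (target tool frame) [-0.131 -0.072  0.17 ]  over 1 rows: [-0.131 -0.072  0.17 ]
```

View pics/w8.png

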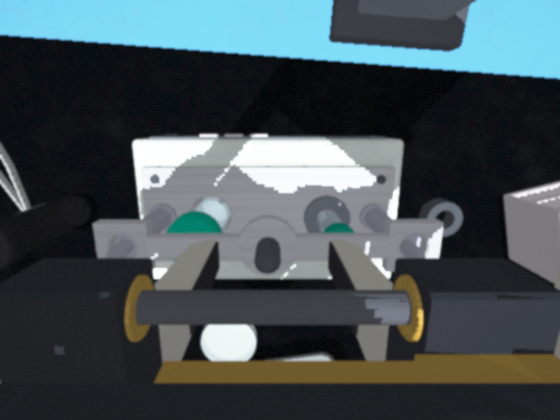

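Request:
apply_moves([
  {"gripper": -0.3,"dp": [-0.13,-0.07,0.1],"turn": [0,0,0]},
  {"gripper": -0.3,"dp": [0,0,0.07],"turn": [0,0,0]},
  {"gripper": 1,"dp": [0,0,0],"turn": [0,0,0]},
  {"gripper": 1,"dp": [0,0,0],"turn": [0,0,0]},
  {"gripper": 1,"dp": [0,0,0],"turn": [0,0,0]},
  {"gripper": 1,"dp": [0,0,0],"turn": [0,0,0]},
  {"gripper": 1,"dp": [0,0,0],"turn": [0,0,0]},
  {"gripper": 1,"dp": [0,0,0],"turn": [0,0,0]},
  {"gripper": 1,"dp": [0,0,0],"turn": [0,0,0]},
  {"gripper": 1,"dp": [0,0,0],"turn": [0,0,0]},
  {"gripper": 1,"dp": [0,0,0],"turn": [0,0,0]},
])

```text
clock: 18.98
ee_pos: [0.4828, -0.3177, 0.1536]
ee_rot: [-2.14, -2.299, -0.0]
wrist_force: [0.5, 0.5, 1.0]
opening: 0.0129
```

Request:
apply_moves([
  {"gripper": 1,"dp": [0,0,-0.2],"turn": [0,0,0]},
  {"gripper": 1,"dp": [0,0,-0.3],"turn": [0,0,0]},
  {"gripper": 1,"dp": [0,0,-0.5],"turn": [0,0,0]},
  {"gripper": 1,"dp": [0,0,-0.7],"turn": [0,0,0]},
  {"gripper": 1,"dp": [0,0,-0.8],"turn": [0,0,0]},
  {"gripper": 1,"dp": [0,0,-0.7],"turn": [0,0,0]},
])

```text
clock: 19.73
ee_pos: [0.4829, -0.3179, 0.2518]
ee_rot: [2.14, 2.299, 0.0]
wrist_force: [-0.5, -0.5, -1.6]
opening: 0.0128
```

```bash
python3 - <<'E'
from h import *
from rig import manip
f=manip.grab_frame("wrist");pickle.dump(f,open("w9.pkl","wb"))
cv2.imwrite("pics/w9.png",f["pixels"][:,:,::-1])
s=manip.state();print(s["opening"],s["wrist_force"],s["moment"])
plan(s,[.490,.3153,.25],np.pi/2-.115)
E
```

```text
0.013007241588622669 [-0.40739743 -0.17759865  1.15261889] [ 0.04375759  0.00821673 -0.07532459]
turn total units [0.022 0.014 1.245]  per row over 2 [0.011 0.007 0.623]
then shift total units (target tool frame) [21.003 -2.201  0.154]  over 22 rows: [ 0.955 -0.1    0.007]
```

View pics/w9.png

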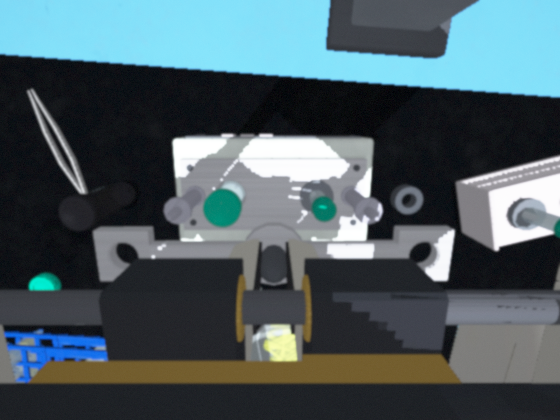

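Request:
apply_moves([
  {"gripper": 1,"dp": [0.3,0,0],"turn": [0,0,0.1]},
  {"gripper": 1,"dp": [0.6,0,0],"turn": [0,0,0.2]},
  {"gripper": 1,"dp": [0.9,0,0],"turn": [0,0,0.2]},
  {"gripper": 1,"dp": [1,0,0],"turn": [0,0,0.2]},
  {"gripper": 1,"dp": [1,0,0],"turn": [0,0,0.2]},
  {"gripper": 1,"dp": [1,0,0],"turn": [0,0,0.2]},
  {"gripper": 1,"dp": [1,-0.1,0],"turn": [0,0,0.14]},
  {"gripper": 1,"dp": [1,-0.1,0],"turn": [0,0,0]},
  {"gripper": 1,"dp": [1,-0.1,0],"turn": [0,0,0]},
  {"gripper": 1,"dp": [1,-0.1,0],"turn": [0,0,0]},
  {"gripper": 1,"dp": [1,-0.1,0],"turn": [0,0,0]},
  {"gripper": 1,"dp": [1,-0.1,0],"turn": [0,0,0]},
  {"gripper": 1,"dp": [1,-0.1,0],"turn": [0,0,0]},
  {"gripper": 1,"dp": [1,-0.1,0],"turn": [0,0,0]},
  {"gripper": 1,"dp": [1,-0.1,0],"turn": [0,0,0]},
  {"gripper": 1,"dp": [1,-0.1,0],"turn": [0,0,0]},
  {"gripper": 1,"dp": [1,-0.1,0],"turn": [0,0,0]},
  {"gripper": 1,"dp": [1,-0.1,0],"turn": [0,0,0]},
])

```text
clock: 22.02
ee_pos: [0.4872, 0.189, 0.2486]
ee_rot: [-2.344, -2.09, 0.002]
wrist_force: [0.5, 0.0, -1.7]
opening: 0.0127
```

```bash
python3 - <<'E'
from h import *
from rig import manip
s=manip.state();print(s["opening"],s["ee_pos"])
plan(s,[.490,.3153,.12],np.pi/2-.115)
E
```

```text
0.01267572920496613 [0.48718843 0.1890128  0.24856918]
turn total units [-0.011  0.001  0.003]  per row over 1 [-0.011  0.001  0.003]
then shift total units (target tool frame) [ 4.193 -0.39   4.286]  over 5 rows: [ 0.839 -0.078  0.857]
```

Request:
apply_moves([
  {"gripper": 1,"dp": [1,-0.1,0],"turn": [0,0,0]},
  {"gripper": 1,"dp": [1,-0.1,0.3],"turn": [0,0,0]},
  {"gripper": 1,"dp": [0.9,-0.1,0.8],"turn": [0,0,0]},
  {"gripper": 1,"dp": [0.6,0,1],"turn": [0,0,0]},
  {"gripper": 1,"dp": [0.3,0,1],"turn": [0,0,0]},
  {"gripper": 1,"dp": [0,0,0.7],"turn": [0,0,0]},
  {"gripper": 1,"dp": [0,0,0],"turn": [0,0,0]},
])

```text
clock: 22.9
ee_pos: [0.491, 0.3015, 0.134]
ee_rot: [-2.344, -2.09, 0.005]
wrist_force: [-0.2, 0.4, -1.8]
opening: 0.0129
```

```bash
python3 - <<'E'
from h import *
from rig import manip
f=manip.grab_frame("wrist");pickle.dump(f,open("w10.pkl","wb"))
cv2.imwrite("pics/w10.png",f["pixels"][:,:,::-1])
s=manip.state();print(s["opening"],s["ee_pos"])
plan(s,[.490,.3153,.032],np.pi/2-.115)
E
```

```text
0.013257425071906106 [0.49170865 0.30177063 0.13563593]
turn total units [-0.007  0.001  0.003]  per row over 1 [-0.007  0.001  0.003]
then shift total units (target tool frame) [ 0.441 -0.108  3.455]  over 4 rows: [ 0.11  -0.027  0.864]
```

View pics/w10.png

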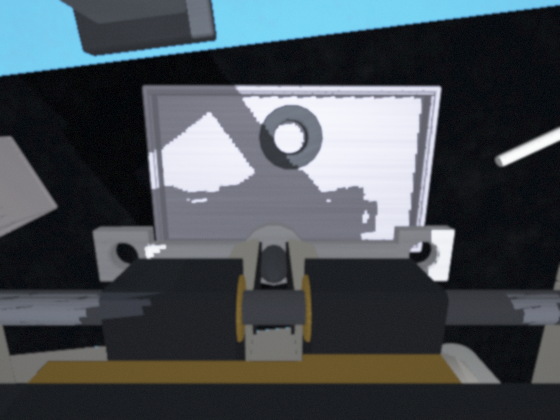

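Request:
apply_moves([
  {"gripper": 1,"dp": [0.22,-0.05,0],"turn": [0,0,0]},
  {"gripper": 1,"dp": [0.22,-0.05,0.3],"turn": [0,0,0]},
  {"gripper": 1,"dp": [0,0,0.8],"turn": [0,0,0]},
  {"gripper": 1,"dp": [0,0,0.8],"turn": [0,0,0]},
  {"gripper": 1,"dp": [0,0,0.7],"turn": [0,0,0]},
  {"gripper": 1,"dp": [0,0,0.5],"turn": [0,0,0]},
  {"gripper": 1,"dp": [0,0,0.3],"turn": [0,0,0]},
  {"gripper": 1,"dp": [0,0,0.1],"turn": [0,0,0]},
  {"gripper": 1,"dp": [0,0,0],"turn": [0,0,0]},
  {"gripper": 1,"dp": [0,0,0],"turn": [0,0,0]},
])

```text
clock: 24.2
ee_pos: [0.4908, 0.3158, 0.0315]
ee_rot: [-2.344, -2.091, -0.002]
wrist_force: [-0.0, 0.8, -1.5]
opening: 0.013
```

Request:
apply_moves([
  {"gripper": 1,"dp": [0,0,0.04],"turn": [0,0,0]},
  {"gripper": 1,"dp": [0,0,0.02],"turn": [0,0,0]},
  {"gripper": 1,"dp": [0,0,0],"turn": [0,0,0]},
])

```text
clock: 24.58
ee_pos: [0.4906, 0.3157, 0.0295]
ee_rot: [-2.344, -2.091, -0.001]
wrist_force: [-2.6, -1.6, 6.5]
opening: 0.0129
```

Request:
apply_moves([
  {"gripper": -0.5,"dp": [0,0,0],"turn": [0,0,0]},
  {"gripper": -0.5,"dp": [0,0,0],"turn": [0,0,0]},
  {"gripper": -0.5,"dp": [0,0,0],"turn": [0,0,0]},
  {"gripper": -0.5,"dp": [0,0,-0.3],"turn": [0,0,0]},
  {"gripper": -0.5,"dp": [0,0,-0.8],"turn": [0,0,0]},
  {"gripper": -0.5,"dp": [0,0,-1],"turn": [0,0,0]},
  {"gripper": -0.5,"dp": [0,0,-1],"turn": [0,0,0]},
  {"gripper": -0.5,"dp": [0,0,-1],"turn": [0,0,0]},
  {"gripper": -0.5,"dp": [0,0,-1],"turn": [0,0,0]},
  {"gripper": -0.5,"dp": [0,0.3,-1],"turn": [0,0,0]},
  {"gripper": -0.5,"dp": [0,0.3,-1],"turn": [0,0,0]},
  {"gripper": -0.5,"dp": [0,0,0],"turn": [0,0,0]},
])

```text
clock: 26.08
ee_pos: [0.5093, 0.3137, 0.245]
ee_rot: [2.345, 2.09, 0.006]
wrist_force: [-0.6, -0.2, 0.1]
opening: 0.0697
```

```bash
python3 - <<'E'
from h import *
from rig import manip
f=manip.grab_frame("wrist");pickle.dump(f,open("w11.pkl","wb"))
cv2.imwrite("pics/w11.png",f["pixels"][:,:,::-1])
g=pickle.load(open("w9.pkl","rb"))
cv2.imwrite("pics/c9.png",cv2.resize(g["pixels"][125:250,160:390,::-1],None,fx=3.4,fy=3.4,interpolation=cv2.INTER_CUBIC))
print(manip.state()["ee_pos"])
E
```

```text
[0.50870167 0.31355211 0.24307173]
```

View pics/w11.png

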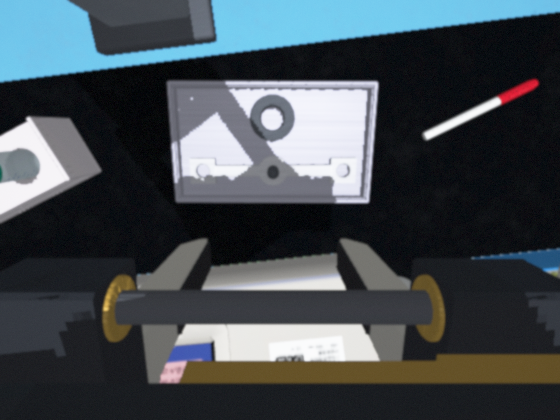

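View pics/c9.png

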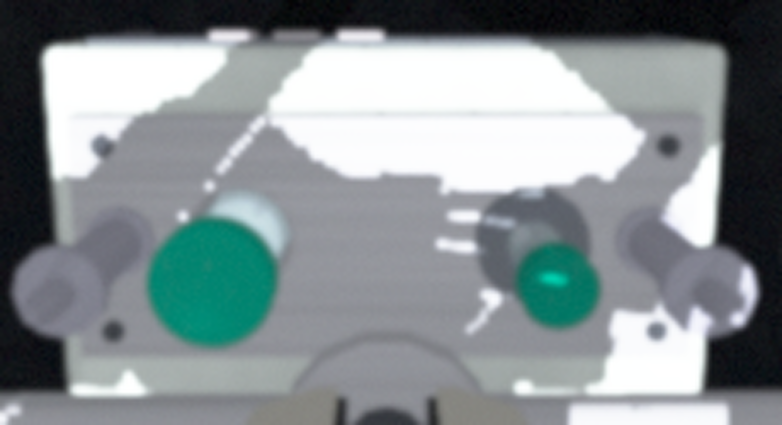

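```bash
python3 - <<'E'
from h import *
f=pickle.load(open("w9.pkl","rb"));O=(160,125)
def P(c,z): return atz(f,*crop(c,O,3.4),z)
t=P((212,282),.122);s=P((558,285),.126);a=P((60,290),.127);b=P((711,290),.127)
print(t,s,np.hypot(*(t-s)[:2]));d=b-a;print((a+b)/2,np.hypot(*d[:2]),np.arctan2(-d[0],d[1]))
y=.0715;c=np.array([.483,-.3178])
R2=np.array([[np.cos(y),-np.sin(y)],[np.sin(y),np.cos(y)]])
print("wells",c+R2@[0,-.046],c+R2@[0,.046])
# rack from w4
f=pickle.load(open("w4.pkl","rb"));O=(10,120)
def P(c,z): return atz(f,*crop(c,O,3.3),z)
a=P((528,224),.122);b=P((160,402),.126);e=P((276,341),.070)
print("fresh",a,"small",b,"sleeve",e,np.hypot(*(a-b)[:2]),(a+b)/2)
q=[P(c,.066) for c in [(128,292),(622,43),(733,215),(0,0)][:2]];d=q[1]-q[0];print("yaw edge",np.arctan2(-d[0],d[1]),np.hypot(*d[:2]),q); d=a-b;print(np.arctan2(-d[0],d[1]))
# top cam
f=pickle.load(open("top0.pkl","rb"));K=(220,230)
def P(c,z): return atz(f,*crop(c,K),z)
a=P((173,307),.122);b=P((447,221),.126);print(a,b,(a+b)/2)
print("hole",P((321,260),.060))
E
```

```text
[ 0.48689301 -0.36419017  0.122     ] [ 0.48025907 -0.27399841  0.126     ] 0.09043540234919013
[ 0.48452612 -0.31860043  0.127     ] 0.16854839134634061 0.0712309964624416
wells [ 0.4862862  -0.36368247] [ 0.4797138  -0.27191753]
fresh [0.44674786 0.06441331 0.122     ] small [ 0.48324041 -0.04299993  0.126     ] sleeve [ 0.48287806 -0.04183355  0.07      ] 0.1134429854124512 [0.46499413 0.01070669 0.124     ]
yaw edge 0.3321110262164612 0.18179932995518036 [array([ 0.46229116, -0.08770843,  0.066     ]), array([0.40301741, 0.08415669, 0.066     ])]
0.3275052322874311
[0.44863714 0.06178312 0.122     ] [ 0.48468054 -0.04414955  0.126     ] [0.46665884 0.00881678 0.124     ]
hole [0.46598374 0.00848565 0.06      ]
```

```bash
python3 - <<'E'
from h import *
from rig import manip
s=manip.state()
plan(s,[.475,-.30,.26],np.pi/2-.115)
E
```

```text
turn total units [ 0.007 -0.009  0.004]  per row over 1 [ 0.007 -0.009  0.004]
then shift total units (target tool frame) [-20.446   1.231  -0.564]  over 21 rows: [-0.974  0.059 -0.027]
```

Request:
apply_moves([
  {"gripper": -0.3,"dp": [-0.6,0.06,-0.3],"turn": [0,0,0]},
  {"gripper": -0.3,"dp": [-1,0.06,-0.3],"turn": [0,0,0]},
  {"gripper": -0.3,"dp": [-1,0.06,0],"turn": [0,0,0]},
  {"gripper": -0.3,"dp": [-1,0.06,0],"turn": [0,0,0]},
  {"gripper": -0.3,"dp": [-1,0.06,0],"turn": [0,0,0]},
  {"gripper": -0.3,"dp": [-1,0.06,0],"turn": [0,0,0]},
  {"gripper": -0.3,"dp": [-1,0.06,0],"turn": [0,0,0]},
  {"gripper": -0.3,"dp": [-1,0.06,0],"turn": [0,0,0]},
  {"gripper": -0.3,"dp": [-1,0.06,0],"turn": [0,0,0]},
  {"gripper": -0.3,"dp": [-1,0.06,0],"turn": [0,0,0]},
  {"gripper": -0.3,"dp": [-1,0.06,0],"turn": [0,0,0]},
  {"gripper": -0.3,"dp": [-1,0.06,0],"turn": [0,0,0]},
  {"gripper": -0.3,"dp": [-1,0.06,0],"turn": [0,0,0]},
  {"gripper": -0.3,"dp": [-1,0.06,0],"turn": [0,0,0]},
  {"gripper": -0.3,"dp": [-1,0.06,0],"turn": [0,0,0]},
  {"gripper": -0.3,"dp": [-1,0.06,0],"turn": [0,0,0]},
  {"gripper": -0.3,"dp": [-1,0.06,0],"turn": [0,0,0]},
  {"gripper": -0.3,"dp": [-1,0.06,0],"turn": [0,0,0]},
  {"gripper": -0.3,"dp": [-1,0.06,0],"turn": [0,0,0]},
  {"gripper": -0.3,"dp": [-0.8,0.06,0],"turn": [0,0,0]},
])

```text
clock: 28.62
ee_pos: [0.4766, -0.2701, 0.2594]
ee_rot: [-2.344, -2.089, 0.001]
wrist_force: [-0.0, -0.2, -0.1]
opening: 0.0601
```

Request:
apply_moves([
  {"gripper": -0.3,"dp": [0,0,0],"turn": [0,0,0.92]},
  {"gripper": -0.3,"dp": [0,0,0],"turn": [0,0,0.92]},
  {"gripper": -0.3,"dp": [0,0,0],"turn": [0,0,0.92]},
  {"gripper": -0.3,"dp": [0,0,0],"turn": [0,0,0.92]},
  {"gripper": -0.3,"dp": [0,0,0],"turn": [0,0,0.92]},
  {"gripper": -0.3,"dp": [0,0,0],"turn": [0,0,0.92]},
  {"gripper": -0.3,"dp": [0,0,0],"turn": [0,0,0.92]},
  {"gripper": -0.3,"dp": [0,0,0],"turn": [0,0,0.92]},
  {"gripper": -0.3,"dp": [0,0,0],"turn": [0,0,0.92]},
  {"gripper": -0.3,"dp": [0,0,0],"turn": [0,0,0.92]},
  {"gripper": -0.3,"dp": [0,0,0],"turn": [0,0,0]},
])

```text
clock: 30.0
ee_pos: [0.4771, -0.2689, 0.2595]
ee_rot: [-3.139, -0.121, 0.001]
wrist_force: [0.0, -0.0, 0.2]
opening: 0.0602
```

```bash
python3 - <<'E'
from h import *
from rig import manip
f=manip.grab_frame("wrist");pickle.dump(f,open("w12.pkl","wb"))
cv2.imwrite("pics/w12.png",f["pixels"][:,:,::-1])
s=manip.state();print(s["ee_pos"])
plan(s,[.4867,-.364,.26],.0715)
E
```

```text
[ 0.47719743 -0.26896141  0.25955041]
turn total units [-0.004  0.005  0.052]  per row over 1 [-0.004  0.005  0.052]
then shift total units (target tool frame) [ 0.09   3.182 -0.015]  over 4 rows: [ 0.022  0.796 -0.004]
```

View pics/w12.png

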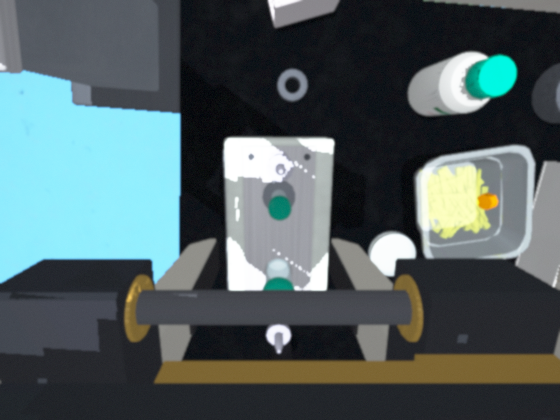

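Request:
apply_moves([
  {"gripper": -0.3,"dp": [0.02,0.8,0],"turn": [0,0,0.05]},
  {"gripper": -0.3,"dp": [0.02,0.8,0.5],"turn": [0,0,0]},
  {"gripper": -0.3,"dp": [0.02,0.8,0.5],"turn": [0,0,0]},
  {"gripper": -0.3,"dp": [0.02,0.78,0.5],"turn": [0,0,0]},
  {"gripper": -0.3,"dp": [0,0,0.8],"turn": [0,0,0]},
  {"gripper": -0.3,"dp": [0,0,0.3],"turn": [0,0,0]},
  {"gripper": -0.3,"dp": [0,0,0],"turn": [0,0,0]},
])

```text
clock: 30.92
ee_pos: [0.4867, -0.3641, 0.1808]
ee_rot: [-3.138, -0.109, 0.002]
wrist_force: [-0.7, -0.3, 0.2]
opening: 0.0604
```

```bash
python3 - <<'E'
from h import *
from rig import manip
f=manip.grab_frame("wrist");pickle.dump(f,open("w13.pkl","wb"))
cv2.imwrite("pics/w13.png",f["pixels"][:,:,::-1])
s=manip.state();print(s["ee_pos"])
plan(s,[.4867,-.364,.111],.0715)
for z in(.122,): print(proj(f,[.4867,-.364,z]))
E
```

```text
[ 0.48699076 -0.36410896  0.18182575]
turn total units [-0.003  0.002 -0.014]  per row over 1 [-0.003  0.002 -0.014]
then shift total units (target tool frame) [-0.009 -0.004  2.361]  over 3 rows: [-0.003 -0.001  0.787]
[274.74226112 230.18261609]
```

View pics/w13.png

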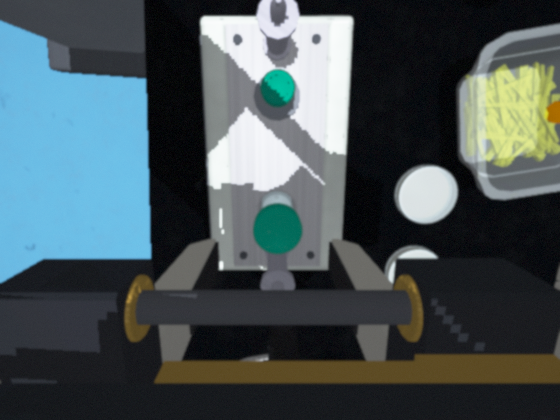

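Request:
apply_moves([
  {"gripper": -0.3,"dp": [0.05,0,0.5],"turn": [0,0,0]},
  {"gripper": -0.3,"dp": [0,0,0.8],"turn": [0,0,0]},
  {"gripper": -0.3,"dp": [0,0,0.7],"turn": [0,0,0]},
  {"gripper": -0.3,"dp": [0,0,0.36],"turn": [0,0,0]},
  {"gripper": -0.3,"dp": [0,0,0],"turn": [0,0,0]},
  {"gripper": 1,"dp": [0,0,0],"turn": [0,0,0]},
  {"gripper": 1,"dp": [0,0,0],"turn": [0,0,0]},
  {"gripper": 1,"dp": [0,0,0],"turn": [0,0,0]},
  {"gripper": 1,"dp": [0,0,0],"turn": [0,0,0]},
  {"gripper": 1,"dp": [0,0,0],"turn": [0,0,0]},
  {"gripper": 1,"dp": [0,0,0],"turn": [0,0,0]},
  {"gripper": 1,"dp": [0,0,0],"turn": [0,0,0]},
], grip_force=20)

```text
clock: 32.48
ee_pos: [0.4886, -0.3637, 0.1111]
ee_rot: [-3.14, -0.109, 0.0]
wrist_force: [0.1, 0.0, 4.8]
opening: 0.0334
```

```bash
python3 - <<'E'
from h import *
from rig import manip
f=manip.grab_frame("wrist");pickle.dump(f,open("w14.pkl","wb"))
cv2.imwrite("pics/w14.png",f["pixels"][:,:,::-1])
s=manip.state();print(s["ee_pos"],s["opening"],s["wrist_force"])
E
```

```text
[ 0.48859224 -0.36373481  0.1111544 ] 0.03337046735452271 [ 0.36658689 -0.36627794  4.94229537]
```

View pics/w14.png

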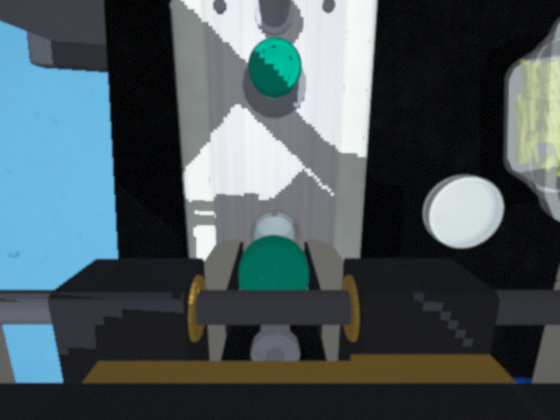

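Request:
apply_moves([
  {"gripper": 1,"dp": [0,0,-0.1],"turn": [0,0,0]},
  {"gripper": 1,"dp": [0,0,-0.3],"turn": [0,0,0]},
  {"gripper": 1,"dp": [0,0,-0.5],"turn": [0,0,0]},
  {"gripper": 1,"dp": [0,0,-0.8],"turn": [0,0,0]},
  {"gripper": 1,"dp": [0,0,-0.8],"turn": [0,0,0]},
  {"gripper": 1,"dp": [0,0,-0.8],"turn": [0,0,0]},
  {"gripper": 1,"dp": [0,0,-0.8],"turn": [0,0,0]},
  {"gripper": 1,"dp": [0,0,-0.8],"turn": [0,0,0]},
  {"gripper": 1,"dp": [0,0,-0.6],"turn": [0,0,0]},
  {"gripper": 1,"dp": [0,0,-0.5],"turn": [0,0,0]},
  {"gripper": 1,"dp": [0,0,0],"turn": [0,0,0]},
])

```text
clock: 33.9
ee_pos: [0.4887, -0.3639, 0.292]
ee_rot: [3.139, 0.108, 0.001]
wrist_force: [-0.4, 0.2, -1.1]
opening: 0.0332
```

```bash
python3 - <<'E'
from h import *
from rig import manip
f=manip.grab_frame("wrist");g=manip.grab_frame("scene");pickle.dump(g,open("s15.pkl","wb"))
cv2.imwrite("pics/w15.png",f["pixels"][:,:,::-1])
cv2.imwrite("pics/s15.png",cv2.resize(g["pixels"][140:340,230:430,::-1],None,fx=3,fy=3,interpolation=cv2.INTER_CUBIC))
s=manip.state();print(s["ee_pos"],s["opening"],s["wrist_force"])
plan(s,[.466,-.08,.285],.0715)
E
```

```text
[ 0.48846937 -0.36365608  0.29019308] 0.033517492105416574 [ 0.30293735  0.01046706 -0.10309083]
turn total units [-0.007  0.006 -0.016]  per row over 1 [-0.007  0.006 -0.016]
then shift total units (target tool frame) [-0.072 -9.485  0.173]  over 10 rows: [-0.007 -0.948  0.017]
```

View pics/w15.png

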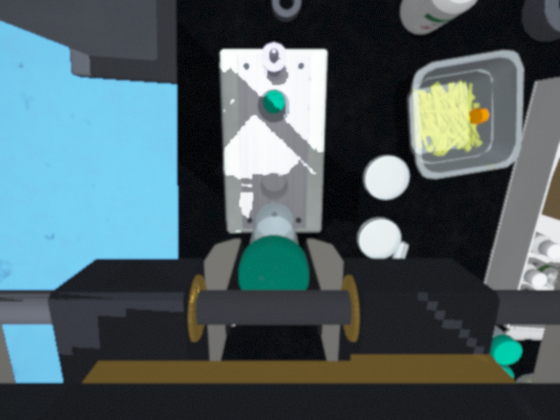

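View pics/s15.png

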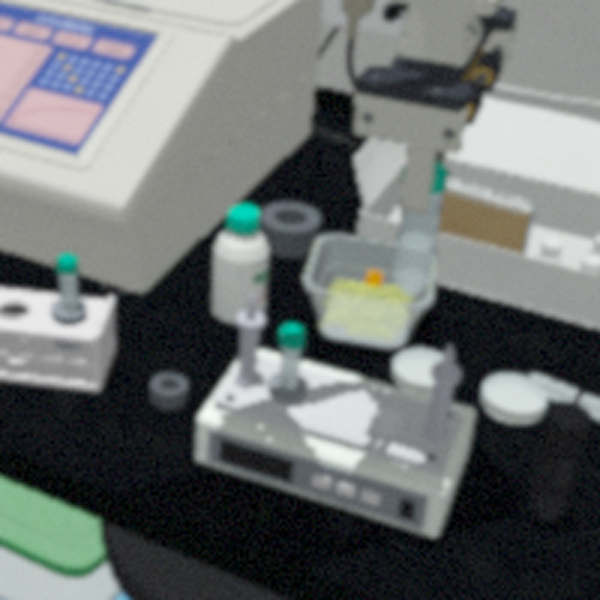

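Request:
apply_moves([
  {"gripper": 1,"dp": [0,-0.3,0],"turn": [0,0,0]},
  {"gripper": 1,"dp": [0,-0.6,0],"turn": [0,0,0]},
  {"gripper": 1,"dp": [0,-0.8,0],"turn": [0,0,0]},
  {"gripper": 1,"dp": [0,-0.8,0],"turn": [0,0,0]},
  {"gripper": 1,"dp": [0,-0.8,0],"turn": [0,0,0]},
  {"gripper": 1,"dp": [0,-0.8,0],"turn": [0,0,0]},
  {"gripper": 1,"dp": [0,-0.8,0],"turn": [0,0,0]},
  {"gripper": 1,"dp": [0,-0.8,0],"turn": [0,0,0]},
  {"gripper": 1,"dp": [0,-0.8,0],"turn": [0,0,0]},
  {"gripper": 1,"dp": [0,-0.8,0],"turn": [0,0,-0.2]},
  {"gripper": 1,"dp": [0,-0.8,0],"turn": [0,0,-0.3]},
  {"gripper": 1,"dp": [0,-0.6,0],"turn": [0,0,-0.4]},
  {"gripper": 1,"dp": [0,-0.3,0],"turn": [0,0,-0.4]},
  {"gripper": 1,"dp": [0,0,0],"turn": [0,0,-0.42]},
  {"gripper": 1,"dp": [0,0,0],"turn": [0,0,0]},
  {"gripper": 1,"dp": [0,0,0],"turn": [0,0,0]},
])

```text
clock: 36.0
ee_pos: [0.4666, -0.0946, 0.291]
ee_rot: [-3.099, -0.51, 0.0]
wrist_force: [0.7, -0.1, -0.2]
opening: 0.0334
```

```bash
python3 - <<'E'
from h import *
from rig import manip
f=manip.grab_frame("wrist");pickle.dump(f,open("w16.pkl","wb"))
cv2.imwrite("pics/w16.png",f["pixels"][:,:,::-1])
cv2.imwrite("pics/c16.png",cv2.resize(f["pixels"][60:270,180:380,::-1],None,fx=2.85,fy=2.85,interpolation=cv2.INTER_CUBIC))
s=manip.state();print(s["ee_pos"],s["opening"],s["wrist_force"])
E
```

```text
[ 0.46659719 -0.09467046  0.29101206] 0.03373819878374064 [-1.56256484 -0.26204168 -0.46561642]
```

View pics/w16.png

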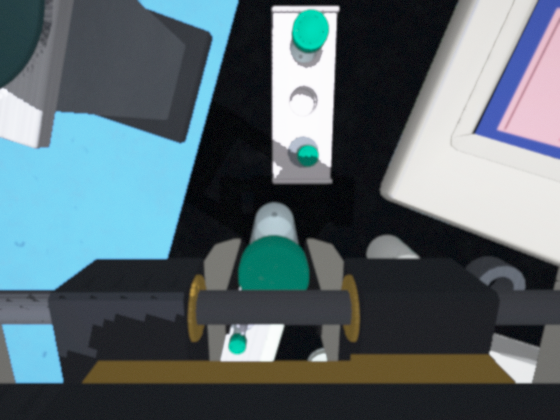

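View pics/c16.png

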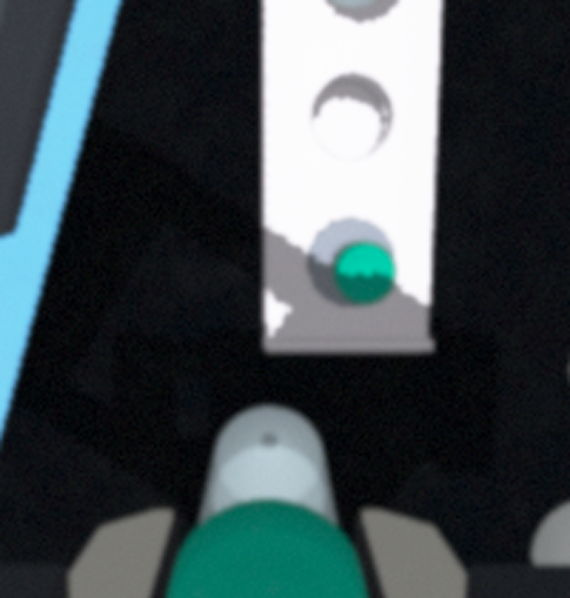

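```bash
python3 - <<'E'
from h import *
from rig import manip
f=pickle.load(open("w16.pkl","rb"));O=(180,60)
def P(c,z): return atz(f,*crop(c,O,2.85),z)
h=P((352.5,117),.06);s=P((351,262),.070);c=P((365,272),.126);t=P((268,439),.188);
print("hole",h,"sleeve",s,"smallcap",c,"tip",t)
st=manip.state();Rm=R.from_rotvec(st["ee_rot"]);print("tip in tool",Rm.inv().apply(t-st["ee_pos"]))
u=np.array([np.cos(.3285+np.pi/2),np.sin(.3285+np.pi/2)])
print("mid from sleeve",s[:2]+.056*u, c[:2]+.056*u)
E
```

```text
hole [0.46661547 0.00762932 0.06      ] sleeve [ 0.48422126 -0.04522606  0.07      ] smallcap [ 0.48378564 -0.04460199  0.126     ] tip [ 0.46597493 -0.09488094  0.188     ]
tip in tool [-6.39933016e-04  4.69777221e-05  1.03012152e-01]
mid from sleeve [0.46615434 0.00777947] [0.46571872 0.00840354]
```

```bash
python3 - <<'E'
from h import *
from rig import manip
plan(manip.state(),[.4668,.008,.17],.3285)
E
```

```text
turn total units [-0.003  0.001 -0.015]  per row over 1 [-0.003  0.001 -0.015]
then shift total units (target tool frame) [ 1.111 -3.237  4.034]  over 5 rows: [ 0.222 -0.647  0.807]
```

Request:
apply_moves([
  {"gripper": 1,"dp": [0.2,-0.4,0],"turn": [0,0,-0.015]},
  {"gripper": 1,"dp": [0.25,-0.8,0],"turn": [0,0,0]},
  {"gripper": 1,"dp": [0.25,-0.8,0],"turn": [0,0,0]},
  {"gripper": 1,"dp": [0.25,-0.8,0],"turn": [0,0,0]},
  {"gripper": 1,"dp": [0.16,-0.44,0],"turn": [0,0,0]},
  {"gripper": 1,"dp": [0,0,0],"turn": [0,0,0]},
  {"gripper": 1,"dp": [0,0,0.5],"turn": [0,0,0]},
  {"gripper": 1,"dp": [0,0,0.8],"turn": [0,0,0]},
  {"gripper": 1,"dp": [0,0,0.8],"turn": [0,0,0]},
  {"gripper": 1,"dp": [0,0,0.8],"turn": [0,0,0]},
  {"gripper": 1,"dp": [0,0,0.7],"turn": [0,0,0]},
  {"gripper": 1,"dp": [0,0,0.3],"turn": [0,0,0]},
  {"gripper": 1,"dp": [0,0,0],"turn": [0,0,0]},
  {"gripper": 1,"dp": [0,0,0],"turn": [0,0,0]},
])

```text
clock: 37.8
ee_pos: [0.467, 0.008, 0.1749]
ee_rot: [-3.099, -0.515, -0.001]
wrist_force: [0.4, -0.2, -0.2]
opening: 0.0333
```

```bash
python3 - <<'E'
from h import *
from rig import manip
f=manip.grab_frame("wrist");pickle.dump(f,open("w17.pkl","wb"));g=manip.grab_frame("scene")
cv2.imwrite("pics/w17.png",f["pixels"][:,:,::-1])
cv2.imwrite("pics/s17.png",cv2.resize(g["pixels"][140:290,180:330,::-1],None,fx=4,fy=4,interpolation=cv2.INTER_CUBIC))
s=manip.state();print(s["ee_pos"],s["opening"],s["wrist_force"])
plan(s,[.4668,.008,.114],.3285)
E
```

```text
[0.46703476 0.00804477 0.17491289] 0.03348016190445597 [-0.1632114  -0.16949077  0.48224818]
turn total units [-0.    -0.007  0.006]  per row over 1 [-0.    -0.007  0.006]
then shift total units (target tool frame) [-8.00e-03 -1.00e-03  2.03e+00]  over 3 rows: [-0.003 -0.     0.677]
```

View pics/w17.png

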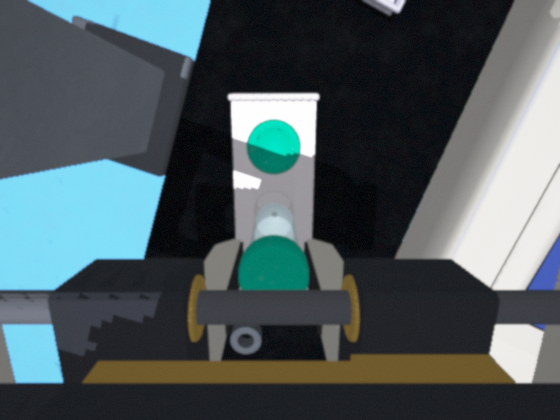

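View pics/s17.png

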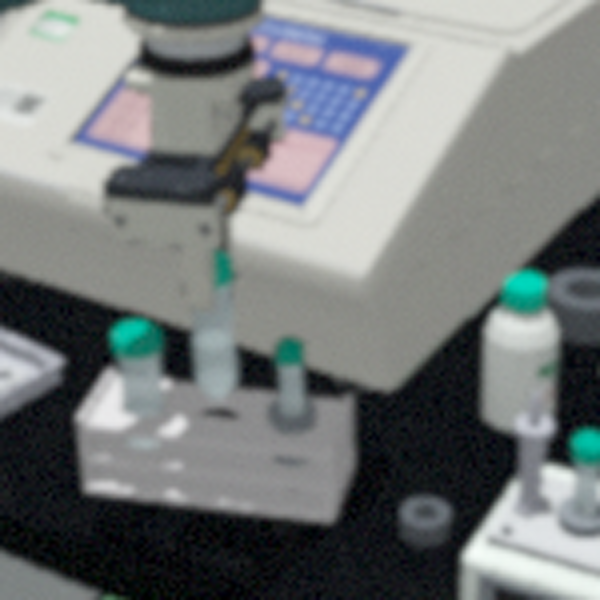

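Request:
apply_moves([
  {"gripper": 1,"dp": [0,0,0.2],"turn": [0,0,0]},
  {"gripper": 1,"dp": [0,0,0.2],"turn": [0,0,0]},
  {"gripper": 1,"dp": [0,0,0.2],"turn": [0,0,0]},
  {"gripper": 1,"dp": [0,0,0.2],"turn": [0,0,0]},
  {"gripper": 1,"dp": [0,0,0.2],"turn": [0,0,0]},
  {"gripper": 1,"dp": [0,0,0],"turn": [0,0,0]},
], grip_force=12)

```text
clock: 38.65
ee_pos: [0.4665, 0.0081, 0.1435]
ee_rot: [-3.099, -0.515, 0.001]
wrist_force: [0.1, -0.3, -0.8]
opening: 0.0336
```

Free so far (tip at ~z 0.041, well inside). Continue.

Request:
apply_moves([
  {"gripper": 1,"dp": [0,0,0.2],"turn": [0,0,0]},
  {"gripper": 1,"dp": [0,0,0.2],"turn": [0,0,0]},
  {"gripper": 1,"dp": [0,0,0.2],"turn": [0,0,0]},
  {"gripper": 1,"dp": [0,0,0.2],"turn": [0,0,0]},
  {"gripper": 1,"dp": [0,0,0.15],"turn": [0,0,0]},
  {"gripper": 1,"dp": [0,0,0.07],"turn": [0,0,0]},
  {"gripper": 1,"dp": [0,0,0],"turn": [0,0,0]},
])

```text
clock: 39.52
ee_pos: [0.4667, 0.0081, 0.1134]
ee_rot: [-3.099, -0.515, 0.0]
wrist_force: [-0.4, -0.2, -1.1]
opening: 0.0336
```

Request:
apply_moves([
  {"gripper": 1,"dp": [0,0,0.05],"turn": [0,0,0]},
  {"gripper": 1,"dp": [0,0,0.01],"turn": [0,0,0]},
  {"gripper": -0.3,"dp": [0,0,0],"turn": [0,0,0]},
  {"gripper": -0.3,"dp": [0,0,0],"turn": [0,0,0]},
  {"gripper": -0.3,"dp": [0,0,0],"turn": [0,0,0]},
  {"gripper": -0.3,"dp": [0,0,-0.5],"turn": [0,0,0]},
  {"gripper": -0.3,"dp": [0,0,-0.8],"turn": [0,0,0]},
  {"gripper": -0.3,"dp": [0,0,-1],"turn": [0,0,0]},
  {"gripper": -0.3,"dp": [0,0,0],"turn": [0,0,0]},
])

```text
clock: 40.65
ee_pos: [0.4677, 0.008, 0.1839]
ee_rot: [3.099, 0.515, 0.006]
wrist_force: [-0.8, 0.6, -0.6]
opening: 0.0604
```

```bash
python3 - <<'E'
from h import *
from rig import manip
f=manip.grab_frame("wrist");pickle.dump(f,open("w18.pkl","wb"));g=manip.grab_frame("scene")
cv2.imwrite("pics/w18.png",f["pixels"][:,:,::-1])
cv2.imwrite("pics/s18.png",cv2.resize(g["pixels"][140:290,180:330,::-1],None,fx=4,fy=4,interpolation=cv2.INTER_CUBIC))
s=manip.state();print(s["ee_pos"],s["opening"],s["wrist_force"])
u=np.array([np.cos(.3285+np.pi/2),np.sin(.3285+np.pi/2)])
print("fresh pred",np.array([.4667,.008])+.056*u)
E
```

```text
[0.46675573 0.00804853 0.1809998 ] 0.0603874204199398 [-0.81981966  0.42898702 -0.91634693]
fresh pred [0.44863308 0.06100553]
```

View pics/w18.png

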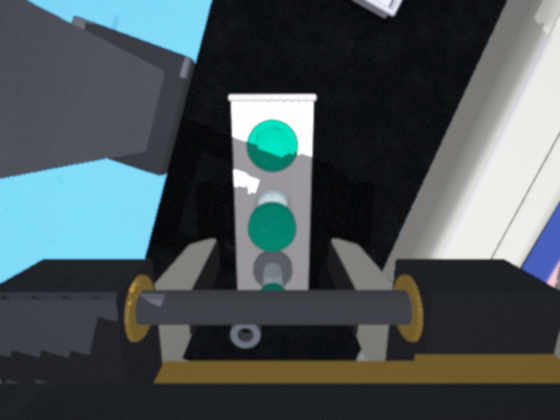

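View pics/s18.png

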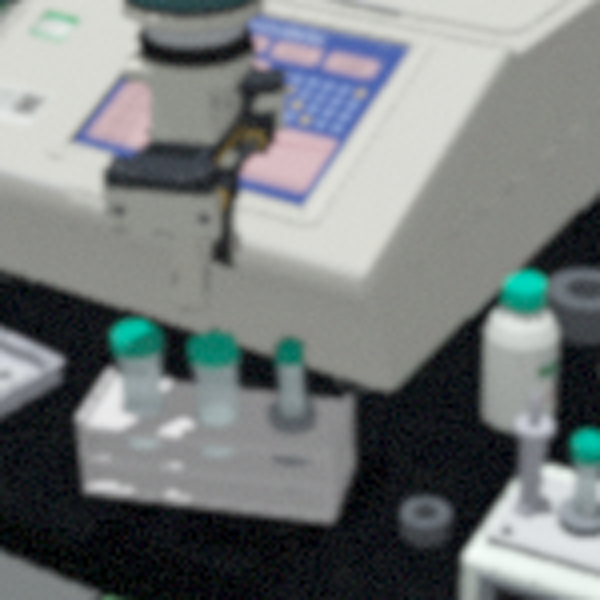

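```bash
python3 - <<'E'
from h import *
from rig import manip
f=pickle.load(open("w18.pkl","rb"))
print(atz(f,273,145.5,.122),atz(f,272,228,.122))
plan(manip.state(),[.4486,.061,.111],.3285)
E
```

```text
[0.44853935 0.06123941 0.122     ] [0.4658679  0.00822689 0.122     ]
turn total units [-0.002 -0.003  0.006]  per row over 1 [-0.002 -0.003  0.006]
then shift total units (target tool frame) [-0.003 -1.866  2.333]  over 3 rows: [-0.001 -0.622  0.778]
```

Request:
apply_moves([
  {"gripper": -0.3,"dp": [0,-0.6,0],"turn": [0,0,0]},
  {"gripper": -0.3,"dp": [0,-0.65,0],"turn": [0,0,0]},
  {"gripper": -0.3,"dp": [0,-0.62,0],"turn": [0,0,0]},
  {"gripper": -0.3,"dp": [0,0,0.5],"turn": [0,0,0]},
  {"gripper": -0.3,"dp": [0,0,0.8],"turn": [0,0,0]},
  {"gripper": -0.3,"dp": [0,0,0.7],"turn": [0,0,0]},
  {"gripper": -0.3,"dp": [0,0,0.33],"turn": [0,0,0]},
  {"gripper": -0.3,"dp": [0,0,0],"turn": [0,0,0]},
  {"gripper": 1,"dp": [0,0,0],"turn": [0,0,0]},
  {"gripper": 1,"dp": [0,0,0],"turn": [0,0,0]},
  {"gripper": 1,"dp": [0,0,0],"turn": [0,0,0]},
  {"gripper": 1,"dp": [0,0,0],"turn": [0,0,0]},
  {"gripper": 1,"dp": [0,0,0],"turn": [0,0,0]},
  {"gripper": 1,"dp": [0,0,0],"turn": [0,0,0]},
  {"gripper": 1,"dp": [0,0,0],"turn": [0,0,0]},
], grip_force=20)

```text
clock: 42.62
ee_pos: [0.4487, 0.0612, 0.111]
ee_rot: [-3.099, -0.515, -0.0]
wrist_force: [-0.7, 0.2, 4.7]
opening: 0.0336
```

Request:
apply_moves([
  {"gripper": 1,"dp": [0,0,-0.1],"turn": [0,0,0]},
  {"gripper": 1,"dp": [0,0,-0.3],"turn": [0,0,0]},
  {"gripper": 1,"dp": [0,0,-0.5],"turn": [0,0,0]},
  {"gripper": 1,"dp": [0,0,-0.8],"turn": [0,0,0]},
  {"gripper": 1,"dp": [0,0,-0.8],"turn": [0,0,0]},
  {"gripper": 1,"dp": [0,0,-0.8],"turn": [0,0,0]},
  {"gripper": 1,"dp": [0,0,-0.8],"turn": [0,0,0]},
  {"gripper": 1,"dp": [0,0,-0.8],"turn": [0,0,0]},
  {"gripper": 1,"dp": [0,0,-0.6],"turn": [0,0,0]},
  {"gripper": 1,"dp": [0,0,-0.5],"turn": [0,0,0]},
  {"gripper": 1,"dp": [0,0,0],"turn": [0,0,0]},
])

```text
clock: 44.0
ee_pos: [0.4488, 0.0611, 0.2917]
ee_rot: [-3.099, -0.515, -0.002]
wrist_force: [-0.4, -0.2, -1.0]
opening: 0.0334
```

```bash
python3 - <<'E'
from h import *
from rig import manip
f=manip.grab_frame("wrist")
cv2.imwrite("pics/w19.png",f["pixels"][:,:,::-1])
s=manip.state();print(s["ee_pos"],s["opening"])
plan(s,[.4886,-.3634,.29],.0715)
plan(s,[.4886,-.3634,.29],.3285)
E
```

```text
[0.44865089 0.06111244 0.29072115] 0.03347479662452872
turn total units [-3.000e-03  1.000e-03  1.719e+00]  per row over 2 [-0.001  0.001  0.86 ]
then shift total units (target tool frame) [ 0.317 14.209  0.024]  over 15 rows: [0.021 0.947 0.002]
turn total units [-0.003  0.001  0.006]  per row over 1 [-0.003  0.001  0.006]
then shift total units (target tool frame) [-3.305 13.823  0.024]  over 14 rows: [-0.236  0.987  0.002]
```

View pics/w19.png

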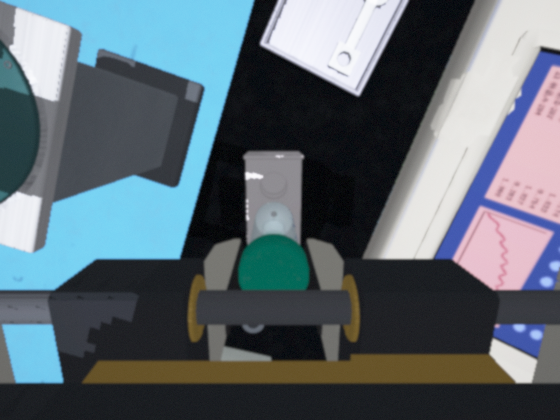

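Request:
apply_moves([
  {"gripper": 1,"dp": [0,0,0],"turn": [0,0,0.43]},
  {"gripper": 1,"dp": [0,0,0],"turn": [0,0,0.43]},
  {"gripper": 1,"dp": [0,0,0],"turn": [0,0,0.43]},
  {"gripper": 1,"dp": [0,0.3,0],"turn": [0,0,0.43]},
  {"gripper": 1,"dp": [0,0.6,0],"turn": [0,0,0]},
  {"gripper": 1,"dp": [0.02,0.9,0],"turn": [0,0,0]},
  {"gripper": 1,"dp": [0.02,0.9,0],"turn": [0,0,0]},
  {"gripper": 1,"dp": [0.02,0.9,0],"turn": [0,0,0]},
  {"gripper": 1,"dp": [0.02,0.9,0],"turn": [0,0,0]},
  {"gripper": 1,"dp": [0.02,0.9,0],"turn": [0,0,0]},
  {"gripper": 1,"dp": [0.02,0.9,0],"turn": [0,0,0]},
  {"gripper": 1,"dp": [0.02,0.9,0],"turn": [0,0,0]},
  {"gripper": 1,"dp": [0.02,0.9,0],"turn": [0,0,0]},
  {"gripper": 1,"dp": [0.02,0.9,0],"turn": [0,0,0]},
  {"gripper": 1,"dp": [0.02,0.9,0],"turn": [0,0,0]},
  {"gripper": 1,"dp": [0.02,0.9,0],"turn": [0,0,0]},
  {"gripper": 1,"dp": [0.02,0.9,0],"turn": [0,0,0]},
  {"gripper": 1,"dp": [0.02,0.9,0],"turn": [0,0,0]},
  {"gripper": 1,"dp": [0.02,0.6,0],"turn": [0,0,0]},
  {"gripper": 1,"dp": [0.02,0.4,0],"turn": [0,0,0]},
])

```text
clock: 46.55
ee_pos: [0.4873, -0.346, 0.2902]
ee_rot: [-3.139, -0.111, 0.001]
wrist_force: [-1.1, -0.2, -1.3]
opening: 0.0335
```

Request:
apply_moves([
  {"gripper": 1,"dp": [0,0,0],"turn": [0,0,0]},
  {"gripper": 1,"dp": [0,0,0],"turn": [0,0,0]},
])

```text
clock: 46.8
ee_pos: [0.4873, -0.3447, 0.2907]
ee_rot: [-3.139, -0.113, 0.0]
wrist_force: [0.0, 0.5, -0.6]
opening: 0.0335
```

```bash
python3 - <<'E'
from h import *
from rig import manip
f=manip.grab_frame("wrist");pickle.dump(f,open("w20.pkl","wb"))
cv2.imwrite("pics/w20.png",f["pixels"][:,:,::-1])
cv2.imwrite("pics/c20.png",cv2.resize(f["pixels"][30:290,180:370,::-1],None,fx=2.3,fy=2.3,interpolation=cv2.INTER_CUBIC))
s=manip.state();print(s["ee_pos"],s["opening"])
plan(s,[.4886,-.3634,.17],.0715)
E
```

```text
[ 0.4873216  -0.34459877  0.29082237] 0.03326115339251993
turn total units [-0.003 -0.     0.002]  per row over 1 [-0.003 -0.     0.002]
then shift total units (target tool frame) [-2.000e-03  6.280e-01  4.027e+00]  over 5 rows: [-0.     0.126  0.805]
```

View pics/c20.png

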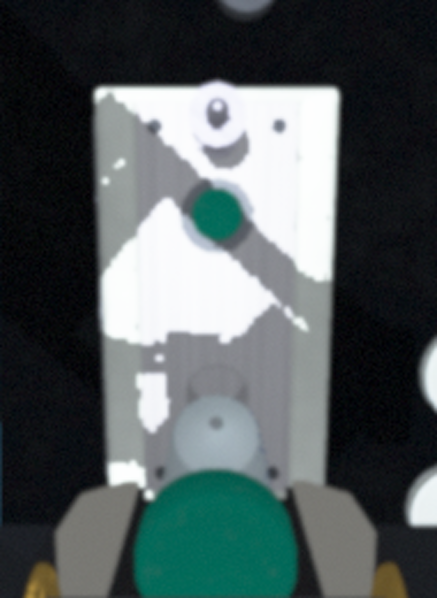

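Request:
apply_moves([
  {"gripper": 1,"dp": [0,0.3,0],"turn": [0,0,0]},
  {"gripper": 1,"dp": [0,0.33,0.3],"turn": [0,0,0]},
  {"gripper": 1,"dp": [0,0,0.7],"turn": [0,0,0]},
  {"gripper": 1,"dp": [0,0,0.8],"turn": [0,0,0]},
  {"gripper": 1,"dp": [0,0,0.8],"turn": [0,0,0]},
  {"gripper": 1,"dp": [0,0,0.7],"turn": [0,0,0]},
  {"gripper": 1,"dp": [0,0,0.5],"turn": [0,0,0]},
  {"gripper": 1,"dp": [0,0,0.1],"turn": [0,0,0]},
  {"gripper": 1,"dp": [0,0,0],"turn": [0,0,0]},
  {"gripper": 1,"dp": [0,0,0],"turn": [0,0,0]},
])

```text
clock: 48.1
ee_pos: [0.4888, -0.3642, 0.1745]
ee_rot: [3.139, 0.112, 0.001]
wrist_force: [0.4, 0.6, -1.0]
opening: 0.0333
```

```bash
python3 - <<'E'
from h import *
from rig import manip
f=manip.grab_frame("wrist");g=manip.grab_frame("scene")
cv2.imwrite("pics/w21.png",f["pixels"][:,:,::-1])
cv2.imwrite("pics/s21.png",cv2.resize(g["pixels"][180:330,270:420,::-1],None,fx=4,fy=4,interpolation=cv2.INTER_CUBIC))
s=manip.state();print(s["ee_pos"],s["opening"],s["wrist_force"])
plan(s,[.4886,-.3634,.112],.0715)
E
```

```text
[ 0.48875228 -0.36411484  0.17430848] 0.03349674294820743 [-0.41282851  0.53634077  0.36113409]
turn total units [ 0.002 -0.003 -0.001]  per row over 1 [ 0.002 -0.003 -0.001]
then shift total units (target tool frame) [-0.003 -0.024  2.077]  over 3 rows: [-0.001 -0.008  0.692]
```

View pics/w21.png

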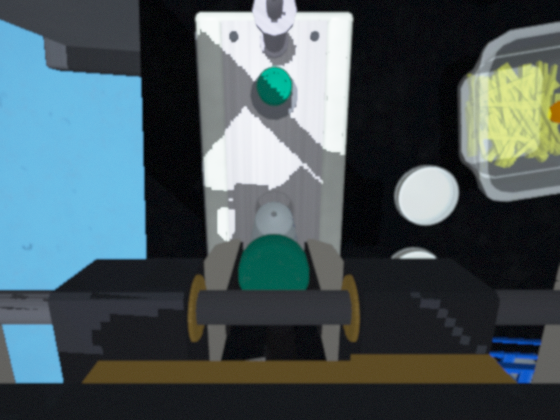

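View pics/s21.png

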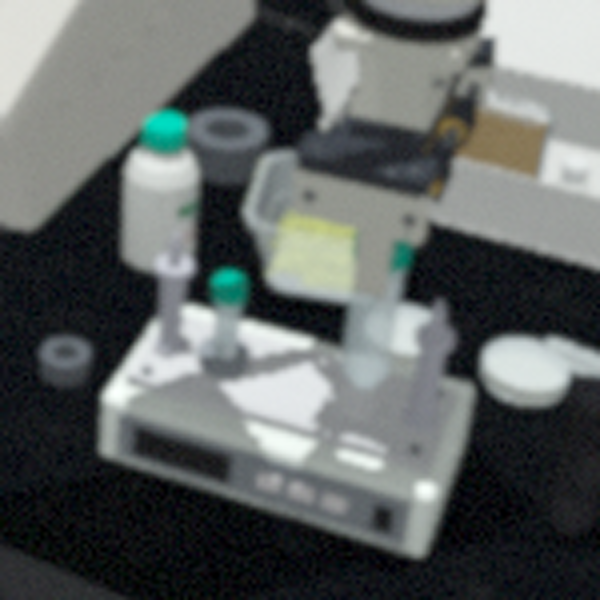

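Insert with watch on force.

Request:
apply_moves([
  {"gripper": 1,"dp": [0,-0.02,0.2],"turn": [0,0,0]},
  {"gripper": 1,"dp": [0,0,0.2],"turn": [0,0,0]},
  {"gripper": 1,"dp": [0,0,0.2],"turn": [0,0,0]},
  {"gripper": 1,"dp": [0,0,0.2],"turn": [0,0,0]},
  {"gripper": 1,"dp": [0,0,0.2],"turn": [0,0,0]},
  {"gripper": 1,"dp": [0,0,0],"turn": [0,0,0]},
], grip_force=12)

```text
clock: 48.95
ee_pos: [0.4884, -0.3632, 0.143]
ee_rot: [-3.139, -0.112, 0.001]
wrist_force: [0.2, 0.6, -0.2]
opening: 0.0336
```

Request:
apply_moves([
  {"gripper": 1,"dp": [0,0,0.2],"turn": [0,0,0]},
  {"gripper": 1,"dp": [0,0,0.2],"turn": [0,0,0]},
  {"gripper": 1,"dp": [0,0,0.2],"turn": [0,0,0]},
  {"gripper": 1,"dp": [0,0,0.2],"turn": [0,0,0]},
  {"gripper": 1,"dp": [0,0,0.15],"turn": [0,0,0]},
  {"gripper": 1,"dp": [0,0,0.07],"turn": [0,0,0]},
  {"gripper": 1,"dp": [0,0,0],"turn": [0,0,0]},
])

```text
clock: 49.82
ee_pos: [0.4885, -0.3633, 0.1129]
ee_rot: [-3.139, -0.112, 0.001]
wrist_force: [0.7, 0.5, -0.9]
opening: 0.0335
```

Request:
apply_moves([
  {"gripper": 1,"dp": [0,0,0.04],"turn": [0,0,0]},
  {"gripper": 1,"dp": [0,0,0.01],"turn": [0,0,0]},
  {"gripper": -0.3,"dp": [0,0,0],"turn": [0,0,0]},
  {"gripper": -0.3,"dp": [0,0,0],"turn": [0,0,0]},
  {"gripper": -0.3,"dp": [0,0,0],"turn": [0,0,0]},
  {"gripper": -0.3,"dp": [0,0,-0.5],"turn": [0,0,0]},
  {"gripper": -0.3,"dp": [0,0,-0.8],"turn": [0,0,0]},
  {"gripper": -0.3,"dp": [0,0,-1],"turn": [0,0,0]},
  {"gripper": -0.3,"dp": [0,0,-1],"turn": [0,0,0]},
  {"gripper": -0.3,"dp": [0,0,-1],"turn": [0,0,0]},
  {"gripper": -0.3,"dp": [0,0,-0.6],"turn": [0,0,0]},
  {"gripper": -0.3,"dp": [0,0,0],"turn": [0,0,0]},
])

```text
clock: 51.32
ee_pos: [0.4888, -0.3636, 0.2599]
ee_rot: [3.139, 0.112, 0.002]
wrist_force: [-0.1, -0.6, 0.1]
opening: 0.0605
```

```bash
python3 - <<'E'
from h import *
from rig import manip
f=manip.grab_frame("wrist");g=manip.grab_frame("scene");pickle.dump(f,open("w22.pkl","wb"))
cv2.imwrite("pics/w22.png",f["pixels"][:,:,::-1])
cv2.imwrite("pics/s22.png",cv2.resize(g["pixels"][180:330,270:420,::-1],None,fx=4,fy=4,interpolation=cv2.INTER_CUBIC))
s=manip.state();print(s["ee_pos"],s["opening"],s["wrist_force"])
plan(s,[.475,-.30,.26],np.pi/2-.115)
E
```

```text
[ 0.48838526 -0.36327682  0.25751964] 0.06037285148269244 [-0.01028273  0.4792798   0.04308626]
turn total units [-0.011  0.    -9.23 ]  per row over 10 [-0.001  0.    -0.923]
then shift total units (target tool frame) [ 2.044 -0.685 -0.083]  over 3 rows: [ 0.681 -0.228 -0.028]
```

View pics/w22.png

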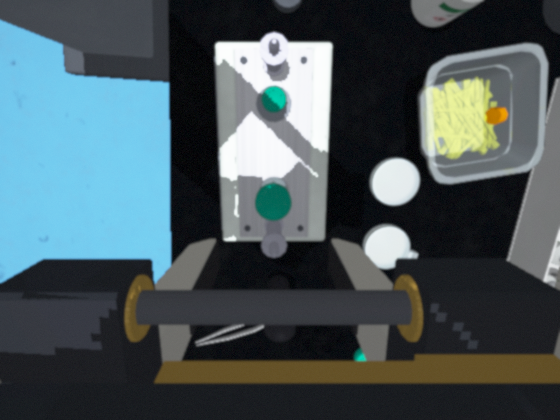

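View pics/s22.png

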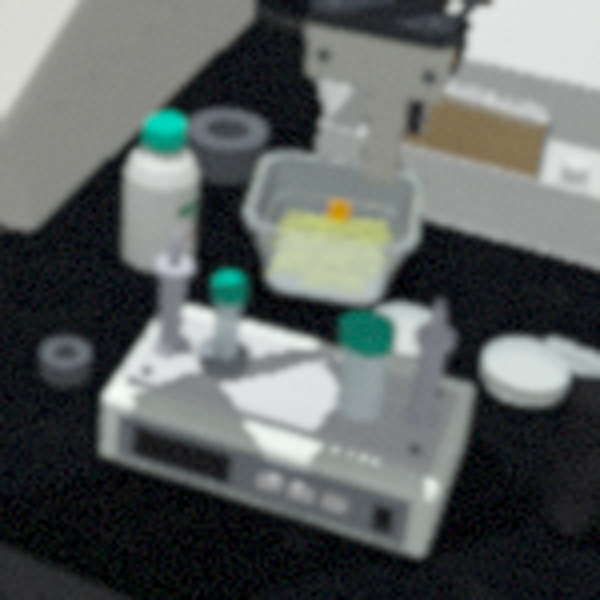

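```bash
python3 - <<'E'
from h import *
f=pickle.load(open("w22.pkl","rb"))
cv2.imwrite("pics/c22.png",np.hstack([cv2.resize(f["pixels"][a:b,240:310,::-1],None,fx=5.5,fy=5.5,interpolation=cv2.INTER_CUBIC) for a,b in((25,85),(215,275))]))
E
```

```text
(no output)
```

View pics/c22.png

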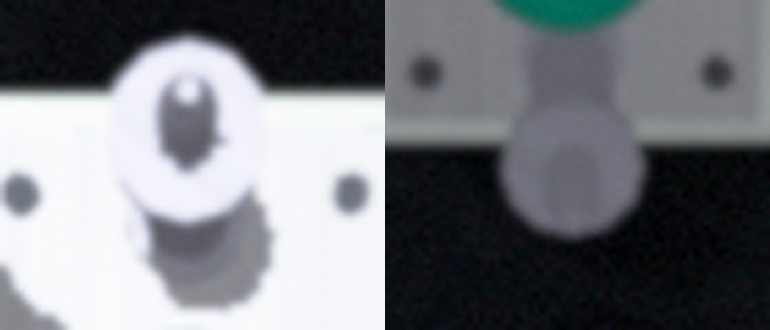

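```bash
python3 - <<'E'
from h import *
f=pickle.load(open("w22.pkl","rb"))
for cy in (115,122,128):
    a=atz(f,*crop((188,cy),(240,25),5.5),.127);b=atz(f,*crop((188,167),(240,215),5.5),.127)
    d=a-b;print(a,b,(a+b)/2,np.hypot(*d[:2]),np.arctan2(-d[0],d[1]))
y=.0715;R2=np.array([[np.cos(y),-np.sin(y)],[np.sin(y),np.cos(y)]])
print("from tube",np.array([.4886,-.3633])-R2@[0,-.046])
E
```

```text
[ 0.47920319 -0.23293329  0.127     ] [ 0.49122779 -0.40235361  0.127     ] [ 0.48521549 -0.31764345  0.127     ] 0.1698465138530693 0.0708561396416671
[ 0.47926915 -0.23386262  0.127     ] [ 0.49122779 -0.40235361  0.127     ] [ 0.48524847 -0.31810812  0.127     ] 0.16891484294481332 0.07085613964166687
[ 0.47932578 -0.23466053  0.127     ] [ 0.49122779 -0.40235361  0.127     ] [ 0.48527678 -0.31850707  0.127     ] 0.16811492997739175 0.070856139641667
from tube [ 0.4853138  -0.31741753]
```

Request:
apply_moves([
  {"gripper": -0.3,"dp": [0,0,0],"turn": [0,0,-0.923]},
  {"gripper": -0.3,"dp": [0,0,0],"turn": [0,0,-0.923]},
  {"gripper": -0.3,"dp": [0,0,0],"turn": [0,0,-0.923]},
  {"gripper": -0.3,"dp": [0,0,0],"turn": [0,0,-0.923]},
  {"gripper": -0.3,"dp": [0,0,0],"turn": [0,0,-0.923]},
  {"gripper": -0.3,"dp": [0,0,0],"turn": [0,0,-0.923]},
  {"gripper": -0.3,"dp": [0,0,0],"turn": [0,0,-0.923]},
  {"gripper": -0.3,"dp": [0,0,0],"turn": [0,0,-0.923]},
  {"gripper": -0.3,"dp": [0,0,0],"turn": [0,0,-0.923]},
  {"gripper": -0.3,"dp": [0,0,0],"turn": [0,0,-0.923]},
  {"gripper": -0.3,"dp": [0.5,-0.1,0],"turn": [0,0,0]},
  {"gripper": -0.3,"dp": [1,-0.1,0],"turn": [0,0,0]},
  {"gripper": -0.3,"dp": [1,-0.1,0],"turn": [0,0,0]},
  {"gripper": -0.3,"dp": [1,-0.1,0],"turn": [0,0,0]},
  {"gripper": -0.3,"dp": [1,-0.1,0],"turn": [0,0,0]},
  {"gripper": -0.3,"dp": [1,-0.1,0],"turn": [0,0,0]},
  {"gripper": -0.3,"dp": [1,-0.1,0],"turn": [0,0,0]},
  {"gripper": -0.3,"dp": [1,-0.1,0],"turn": [0,0,0]},
  {"gripper": -0.3,"dp": [1,-0.1,0],"turn": [0,0,0]},
  {"gripper": -0.3,"dp": [1,-0.1,0],"turn": [0,0,0]},
])

```text
clock: 53.92
ee_pos: [0.4907, -0.0752, 0.2579]
ee_rot: [-2.348, -2.085, 0.0]
wrist_force: [-0.1, -0.2, -0.1]
opening: 0.0605
```

```bash
python3 - <<'E'
from h import *
from rig import manip
s=manip.state();print(s["ee_pos"])
plan(s,[.4906,.3157,.22],np.pi/2-.115)
E
```

```text
[ 0.49072663 -0.07517811  0.25790442]
turn total units [-0.007 -0.004 -0.025]  per row over 1 [-0.007 -0.004 -0.025]
then shift total units (target tool frame) [12.943 -1.499  1.263]  over 13 rows: [ 0.996 -0.115  0.097]
```

Request:
apply_moves([
  {"gripper": -0.3,"dp": [1,-0.115,0],"turn": [0,0,-0.02]},
  {"gripper": -0.3,"dp": [1,-0.115,0],"turn": [0,0,0]},
  {"gripper": -0.3,"dp": [1,-0.115,0],"turn": [0,0,0]},
  {"gripper": -0.3,"dp": [1,-0.115,0],"turn": [0,0,0]},
  {"gripper": -0.3,"dp": [1,-0.115,0],"turn": [0,0,0]},
  {"gripper": -0.3,"dp": [1,-0.115,0],"turn": [0,0,0]},
  {"gripper": -0.3,"dp": [1,-0.115,0],"turn": [0,0,0]},
  {"gripper": -0.3,"dp": [1,-0.115,0],"turn": [0,0,0]},
  {"gripper": -0.3,"dp": [1,-0.115,0],"turn": [0,0,0]},
  {"gripper": -0.3,"dp": [1,-0.115,0.3],"turn": [0,0,0]},
  {"gripper": -0.3,"dp": [1,-0.115,0.5],"turn": [0,0,0]},
  {"gripper": -0.3,"dp": [1,-0.115,0.5],"turn": [0,0,0]},
  {"gripper": -0.3,"dp": [0.6,-0.1,0.6],"turn": [0,0,0]},
  {"gripper": -0.3,"dp": [0.3,0,0.6],"turn": [0,0,0]},
  {"gripper": -0.3,"dp": [0,0,0.6],"turn": [0,0,0]},
  {"gripper": -0.3,"dp": [0,0,0],"turn": [0,0,0]},
  {"gripper": -0.3,"dp": [0,0,0],"turn": [0,0,0]},
])

```text
clock: 56.05
ee_pos: [0.4909, 0.3122, 0.1664]
ee_rot: [-2.343, -2.092, -0.001]
wrist_force: [0.1, -0.3, -0.1]
opening: 0.0605
```

```bash
python3 - <<'E'
from h import *
from rig import manip
f=manip.grab_frame("wrist");pickle.dump(f,open("w23.pkl","wb"))
cv2.imwrite("pics/w23.png",f["pixels"][:,:,::-1])
s=manip.state();print(s["ee_pos"])
plan(s,[.4906,.3157,.0305],np.pi/2-.115)
E
```

```text
[0.49100364 0.31239475 0.16668402]
turn total units [ 0.004 -0.007  0.015]  per row over 1 [ 0.004 -0.007  0.015]
then shift total units (target tool frame) [ 0.108 -0.026  4.539]  over 5 rows: [ 0.022 -0.005  0.908]
```

View pics/w23.png

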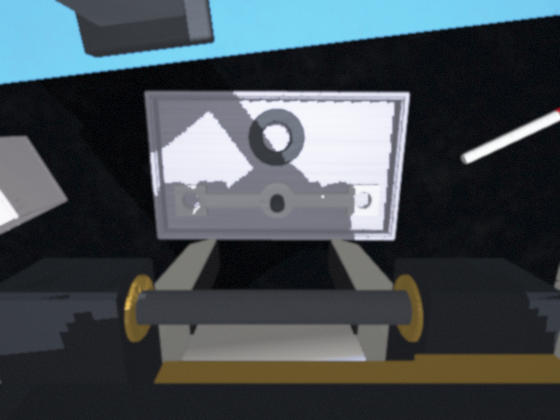

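```bash
python3 - <<'E'
from h import *
f=pickle.load(open("w23.pkl","rb"))
cv2.imwrite("pics/c23.png",cv2.resize(f["pixels"][170:235,160:395,::-1],None,fx=3.4,fy=3.4,interpolation=cv2.INTER_CUBIC))
E
```

```text
(no output)
```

View pics/c23.png

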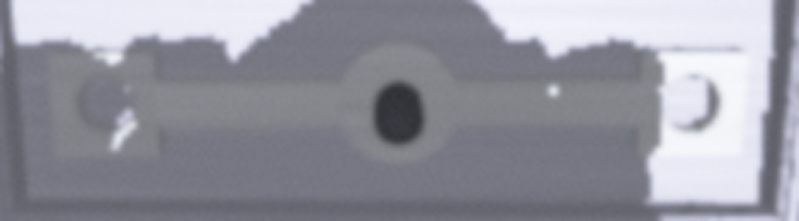

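```bash
python3 - <<'E'
from h import *
f=pickle.load(open("w23.pkl","rb"));O=(160,170)
P=lambda c:atz(f,*crop(c,O,3.4),.011)
a=P((105,104));b=P((692,103));c=P((399,103.5));d=b-a
print(a,b,(a+b)/2,c,np.hypot(*d[:2]),np.arctan2(-d[0],d[1]))
E
```

```text
[0.48153482 0.23186237 0.011     ] [0.50026857 0.39844804 0.011     ] [0.4909017  0.31515521 0.011     ] [0.49091909 0.31530763 0.011     ] 0.1676357349202611 -0.11198663673337397
```

Request:
apply_moves([
  {"gripper": -0.3,"dp": [0.1,-0.02,0.5],"turn": [0,0,0]},
  {"gripper": -0.3,"dp": [0,0,0.9],"turn": [0,0,0]},
  {"gripper": -0.3,"dp": [0,0,0.9],"turn": [0,0,0]},
  {"gripper": -0.3,"dp": [0,0,0.9],"turn": [0,0,0]},
  {"gripper": -0.3,"dp": [0,0,0.7],"turn": [0,0,0]},
  {"gripper": -0.3,"dp": [0,0,0.4],"turn": [0,0,0]},
  {"gripper": -0.3,"dp": [0,0,0.22],"turn": [0,0,0]},
  {"gripper": -0.3,"dp": [0,0,0],"turn": [0,0,0]},
  {"gripper": -0.3,"dp": [0,0,0],"turn": [0,0,0]},
], grip_force=40)

```text
clock: 57.22
ee_pos: [0.4907, 0.3161, 0.031]
ee_rot: [-2.342, -2.094, -0.002]
wrist_force: [0.4, 0.3, -0.2]
opening: 0.0605
```

Request:
apply_moves([
  {"gripper": 1,"dp": [0,0,0.03],"turn": [0,0,0]},
  {"gripper": 1,"dp": [0,0,0],"turn": [0,0,0]},
  {"gripper": 1,"dp": [0,0,0],"turn": [0,0,0]},
  {"gripper": 1,"dp": [0,0,0],"turn": [0,0,0]},
  {"gripper": 1,"dp": [0,0,0],"turn": [0,0,0]},
  {"gripper": 1,"dp": [0,0,0],"turn": [0,0,0]},
  {"gripper": 1,"dp": [0,0,0],"turn": [0,0,0]},
  {"gripper": 1,"dp": [0,0,0],"turn": [0,0,0]},
  {"gripper": 1,"dp": [0,0,0],"turn": [0,0,0]},
])

```text
clock: 58.35
ee_pos: [0.4903, 0.3158, 0.0293]
ee_rot: [-2.342, -2.093, -0.0]
wrist_force: [0.2, 0.8, 0.1]
opening: 0.013
```

Request:
apply_moves([
  {"gripper": 1,"dp": [0,0,-0.2],"turn": [0,0,0]},
  {"gripper": 1,"dp": [0,0,-0.4],"turn": [0,0,0]},
  {"gripper": 1,"dp": [0,0,-0.7],"turn": [0,0,0]},
  {"gripper": 1,"dp": [0,0,-1],"turn": [0,0,0]},
  {"gripper": 1,"dp": [0,0,-1],"turn": [0,0,0]},
  {"gripper": 1,"dp": [0,0,-1],"turn": [0,0,0]},
  {"gripper": 1,"dp": [0,0,-1],"turn": [0,0,0]},
  {"gripper": 1,"dp": [0,0,-1],"turn": [0,0,0]},
  {"gripper": 1,"dp": [0,0,-0.8],"turn": [0,0,0]},
  {"gripper": 1,"dp": [0,0,-0.3],"turn": [0,0,0]},
])

```text
clock: 59.6
ee_pos: [0.4905, 0.3159, 0.2541]
ee_rot: [2.342, 2.094, 0.005]
wrist_force: [-0.3, 0.2, -3.3]
opening: 0.0128
```

```bash
python3 - <<'E'
from h import *
from rig import manip
f=manip.grab_frame("wrist")
cv2.imwrite("pics/w24.png",f["pixels"][:,:,::-1])
s=manip.state();print(s["ee_pos"],s["opening"])
plan(s,[.4852,-.318,.25],np.pi/2+.071)
E
```

```text
[0.49058008 0.31587971 0.25412039] 0.012980325396980285
turn total units [ 0.015 -0.013 -1.22 ]  per row over 2 [ 0.007 -0.007 -0.61 ]
then shift total units (target tool frame) [-21.063  -1.678   0.137]  over 22 rows: [-0.957 -0.076  0.006]
```

View pics/w24.png

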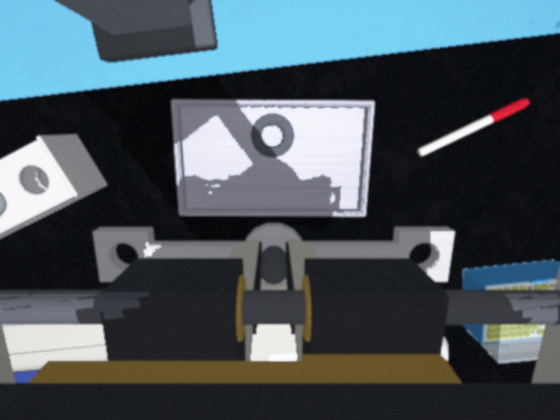

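Request:
apply_moves([
  {"gripper": 1,"dp": [-0.3,0,0],"turn": [0,0,-0.1]},
  {"gripper": 1,"dp": [-0.6,0,0],"turn": [0,0,-0.2]},
  {"gripper": 1,"dp": [-0.9,0,0],"turn": [0,0,-0.2]},
  {"gripper": 1,"dp": [-1,0,0],"turn": [0,0,-0.2]},
  {"gripper": 1,"dp": [-1,0,0],"turn": [0,0,-0.2]},
  {"gripper": 1,"dp": [-1,0,0],"turn": [0,0,-0.2]},
  {"gripper": 1,"dp": [-1,-0.05,0],"turn": [0,0,-0.12]},
  {"gripper": 1,"dp": [-1,-0.05,0],"turn": [0,0,0]},
  {"gripper": 1,"dp": [-1,-0.05,0],"turn": [0,0,0]},
  {"gripper": 1,"dp": [-1,-0.05,0],"turn": [0,0,0]},
  {"gripper": 1,"dp": [-1,-0.05,0],"turn": [0,0,0]},
  {"gripper": 1,"dp": [-1,-0.05,0],"turn": [0,0,0]},
  {"gripper": 1,"dp": [-1,-0.05,0],"turn": [0,0,0]},
  {"gripper": 1,"dp": [-1,-0.05,0],"turn": [0,0,0]},
  {"gripper": 1,"dp": [-1,-0.05,0],"turn": [0,0,0]},
  {"gripper": 1,"dp": [-1,-0.05,0],"turn": [0,0,0]},
  {"gripper": 1,"dp": [-1,-0.05,0],"turn": [0,0,0]},
  {"gripper": 1,"dp": [-1,-0.05,0],"turn": [0,0,0]},
])

```text
clock: 61.9
ee_pos: [0.4914, -0.1895, 0.2499]
ee_rot: [-2.139, -2.298, 0.001]
wrist_force: [0.4, 0.7, -2.1]
opening: 0.0126
```

```bash
python3 - <<'E'
from h import *
from rig import manip
s=manip.state();print(s["ee_pos"],s["opening"])
plan(s,[.4852,-.318,.25],np.pi/2+.071)
E
```

```text
[ 0.49144792 -0.18953942  0.24990488] 0.012572263775646901
turn total units [-0.011 -0.007  0.003]  per row over 1 [-0.011 -0.007  0.003]
then shift total units (target tool frame) [-4.256e+00 -5.120e-01 -3.000e-03]  over 5 rows: [-0.851 -0.102 -0.001]
```

Request:
apply_moves([
  {"gripper": 1,"dp": [-1,-0.1,0],"turn": [0,0,0]},
  {"gripper": 1,"dp": [-1,-0.1,0],"turn": [0,0,0]},
  {"gripper": 1,"dp": [-0.9,-0.1,0],"turn": [0,0,0]},
  {"gripper": 1,"dp": [-0.6,-0.1,0],"turn": [0,0,0]},
  {"gripper": 1,"dp": [-0.3,-0.05,0],"turn": [0,0,0]},
  {"gripper": 1,"dp": [0,0,0],"turn": [0,0,0]},
  {"gripper": 1,"dp": [0,0,0],"turn": [0,0,0]},
])

```text
clock: 62.78
ee_pos: [0.487, -0.3025, 0.2511]
ee_rot: [-2.14, -2.299, -0.0]
wrist_force: [0.4, 0.1, -3.1]
opening: 0.0129
```

```bash
python3 - <<'E'
from h import *
from rig import manip
f=manip.grab_frame("wrist");pickle.dump(f,open("w25.pkl","wb"))
cv2.imwrite("pics/w25.png",f["pixels"][:,:,::-1])
s=manip.state();print(s["ee_pos"],s["opening"])
plan(s,[.4852,-.318,.185],np.pi/2+.071)
E
```

```text
[ 0.48700193 -0.30242266  0.25112798] 0.012746380733819477
turn total units [-0.    -0.003  0.005]  per row over 1 [-0.    -0.003  0.005]
then shift total units (target tool frame) [-0.514 -0.097  2.204]  over 3 rows: [-0.171 -0.032  0.735]
```

View pics/w25.png

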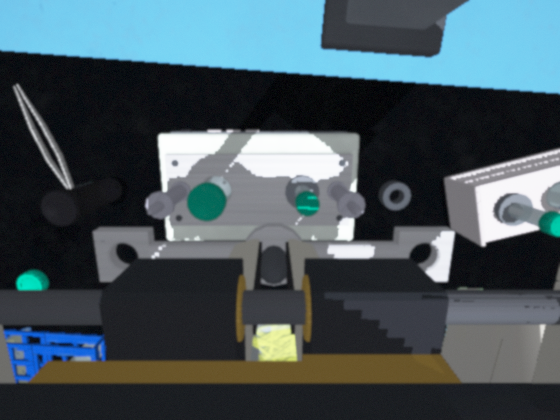

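```bash
python3 - <<'E'
from h import *
from rig import manip
f=pickle.load(open("w25.pkl","rb"));s=manip.state()
cv2.imwrite("pics/c25.png",cv2.resize(f["pixels"][180:300,80:470,::-1],None,fx=2,fy=2,interpolation=cv2.INTER_CUBIC))
a=atz(f,124.5,255,.2325);b=atz(f,424,255,.2325);d=b-a
print((a+b)/2,np.hypot(*d[:2]),np.arctan2(-d[0],d[1]),R.from_rotvec(s["ee_rot"]).inv().apply((a+b)/2-s["ee_pos"]))
E
```

```text
[ 0.48709966 -0.302343    0.2325    ] 0.16733044505809364 0.07081574270973523 [6.39058426e-05 1.04502885e-04 1.86280020e-02]
```

View pics/c25.png

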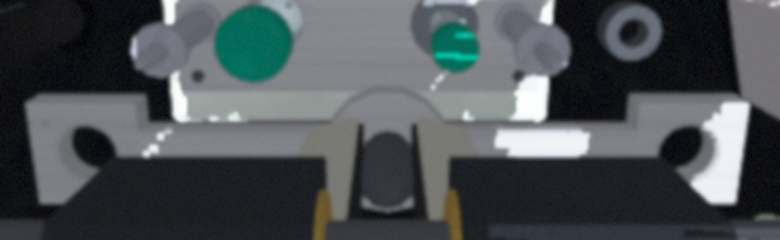

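Request:
apply_moves([
  {"gripper": 1,"dp": [-0.25,-0.05,0],"turn": [0,0,0]},
  {"gripper": 1,"dp": [-0.26,-0.05,0.3],"turn": [0,0,0]},
  {"gripper": 1,"dp": [0,0,0.6],"turn": [0,0,0]},
  {"gripper": 1,"dp": [0,0,0.6],"turn": [0,0,0]},
  {"gripper": 1,"dp": [0,0,0.4],"turn": [0,0,0]},
  {"gripper": 1,"dp": [0,0,0.2],"turn": [0,0,0]},
  {"gripper": 1,"dp": [0,0,0],"turn": [0,0,0]},
  {"gripper": 1,"dp": [0,0,0],"turn": [0,0,0]},
])

```text
clock: 63.82
ee_pos: [0.4852, -0.3186, 0.1887]
ee_rot: [2.141, 2.299, 0.0]
wrist_force: [-1.0, -0.6, -1.2]
opening: 0.0126
```

```bash
python3 - <<'E'
from h import *
from rig import manip
f=manip.grab_frame("wrist");pickle.dump(f,open("w26.pkl","wb"));g=manip.grab_frame("scene")
s=manip.state();print(s["ee_pos"],s["opening"])
plan(s,[.4852,-.318,.155],np.pi/2+.071)
cv2.imwrite("pics/c26.png",cv2.resize(f["pixels"][180:300,80:470,::-1],None,fx=2,fy=2,interpolation=cv2.INTER_CUBIC))
cv2.imwrite("pics/s26.png",cv2.resize(g["pixels"][180:330,270:420,::-1],None,fx=4,fy=4,interpolation=cv2.INTER_CUBIC))
E
```

```text
[ 0.48512531 -0.31859776  0.18864423] 0.012955604970862025
turn total units [0.003 0.001 0.001]  per row over 1 [0.003 0.001 0.001]
then shift total units (target tool frame) [0.02  0.004 1.121]  over 2 rows: [0.01  0.002 0.561]
```

View pics/c26.png

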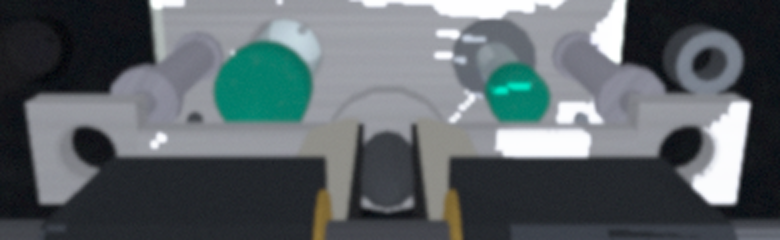

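View pics/s26.png

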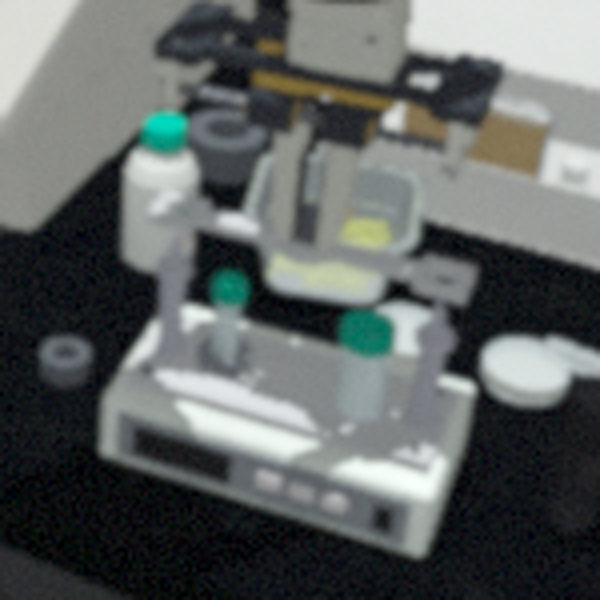

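Request:
apply_moves([
  {"gripper": 1,"dp": [0.02,0,0.2],"turn": [0,0,0]},
  {"gripper": 1,"dp": [0,0,0.2],"turn": [0,0,0]},
  {"gripper": 1,"dp": [0,0,0.2],"turn": [0,0,0]},
  {"gripper": 1,"dp": [0,0,0.1],"turn": [0,0,0]},
  {"gripper": 1,"dp": [0,0,0],"turn": [0,0,0]},
])

```text
clock: 64.55
ee_pos: [0.4848, -0.3179, 0.1668]
ee_rot: [-2.141, -2.298, -0.0]
wrist_force: [0.2, -0.1, -1.4]
opening: 0.0129
```

```bash
python3 - <<'E'
from h import *
from rig import manip
f=manip.grab_frame("wrist");g=manip.grab_frame("scene")
cv2.imwrite("pics/c27.png",cv2.resize(f["pixels"][180:300,80:470,::-1],None,fx=2,fy=2,interpolation=cv2.INTER_CUBIC))
cv2.imwrite("pics/s27.png",cv2.resize(g["pixels"][180:330,270:420,::-1],None,fx=4,fy=4,interpolation=cv2.INTER_CUBIC))
E
```

```text
(no output)
```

View pics/c27.png

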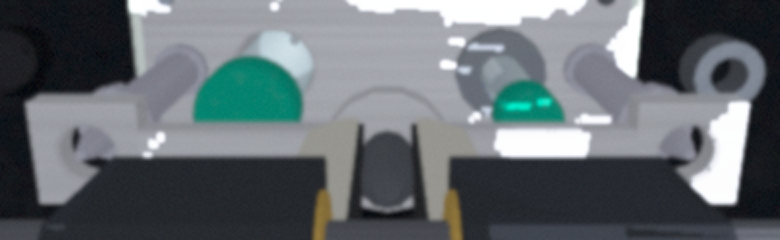

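View pics/s27.png

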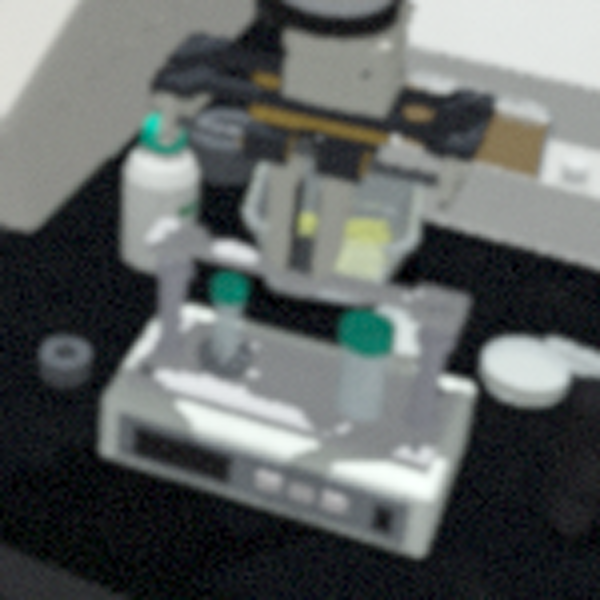

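Request:
apply_moves([
  {"gripper": 1,"dp": [0,0,0.15],"turn": [0,0,0]},
  {"gripper": 1,"dp": [0,0,0.15],"turn": [0,0,0]},
  {"gripper": 1,"dp": [0,0,0.08],"turn": [0,0,0]},
  {"gripper": 1,"dp": [0,0,0.03],"turn": [0,0,0]},
  {"gripper": 1,"dp": [0,0,0],"turn": [0,0,0]},
])

```text
clock: 65.28
ee_pos: [0.4849, -0.3179, 0.1547]
ee_rot: [-2.141, -2.299, -0.0]
wrist_force: [0.3, -0.3, -1.8]
opening: 0.0129
```

Request:
apply_moves([
  {"gripper": 1,"dp": [0,0,0.04],"turn": [0,0,0]},
  {"gripper": 1,"dp": [0,0,0],"turn": [0,0,0]},
  {"gripper": 1,"dp": [0,0,0],"turn": [0,0,0]},
])

```text
clock: 65.65
ee_pos: [0.4849, -0.3179, 0.1535]
ee_rot: [-2.141, -2.299, -0.0]
wrist_force: [0.2, -0.2, -1.4]
opening: 0.0126
```

Request:
apply_moves([
  {"gripper": 1,"dp": [0,0,0.02],"turn": [0,0,0]},
  {"gripper": -0.3,"dp": [0,0,0],"turn": [0,0,0]},
  {"gripper": -0.3,"dp": [0,0,0],"turn": [0,0,0]},
  {"gripper": -0.3,"dp": [0,0,0],"turn": [0,0,0]},
  {"gripper": -0.3,"dp": [0,0,0],"turn": [0,0,0]},
  {"gripper": -0.3,"dp": [0,0,-0.5],"turn": [0,0,0]},
  {"gripper": -0.3,"dp": [0,0,-0.9],"turn": [0,0,0]},
  {"gripper": -0.3,"dp": [0,0.3,-0.9],"turn": [0,0,0]},
  {"gripper": -0.3,"dp": [0,0.5,-0.9],"turn": [0,0,0]},
  {"gripper": -0.3,"dp": [0,0.5,-0.5],"turn": [0,0,0]},
  {"gripper": -0.3,"dp": [0,0,0],"turn": [0,0,0]},
])

```text
clock: 67.03
ee_pos: [0.5246, -0.3152, 0.2657]
ee_rot: [2.139, 2.298, 0.001]
wrist_force: [-0.3, 0.2, 0.0]
opening: 0.0601
```

```bash
python3 - <<'E'
from h import *
from rig import manip
f=manip.grab_frame("wrist");g=manip.grab_frame("scene");pickle.dump(f,open("w28.pkl","wb"))
cv2.imwrite("pics/c28.png",cv2.resize(f["pixels"][100:260,120:400,::-1],None,fx=2.8,fy=2.8,interpolation=cv2.INTER_CUBIC))
cv2.imwrite("pics/s28.png",cv2.resize(g["pixels"][180:330,270:420,::-1],None,fx=4,fy=4,interpolation=cv2.INTER_CUBIC))
s=manip.state();print(s["ee_pos"])
plan(s,[.46,.322,.25],np.pi/2-.115)
E
```

```text
[ 0.5234725  -0.31514206  0.26366532]
turn total units [-0.004 -0.004  1.241]  per row over 2 [-0.002 -0.002  0.621]
then shift total units (target tool frame) [20.855 -4.539  0.456]  over 21 rows: [ 0.993 -0.216  0.022]
```

View pics/c28.png

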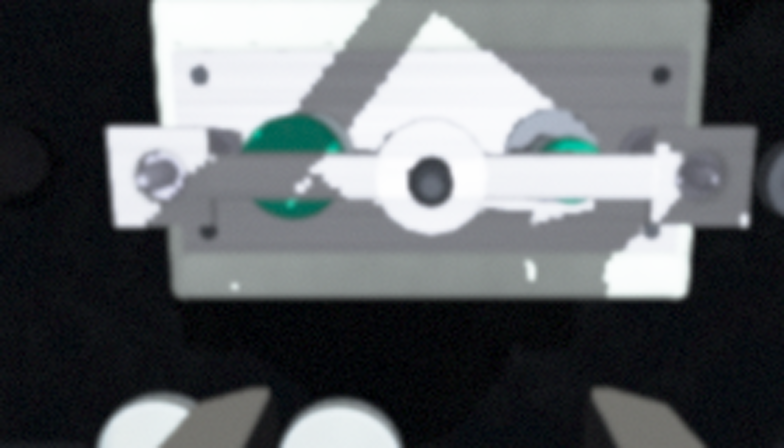

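View pics/s28.png

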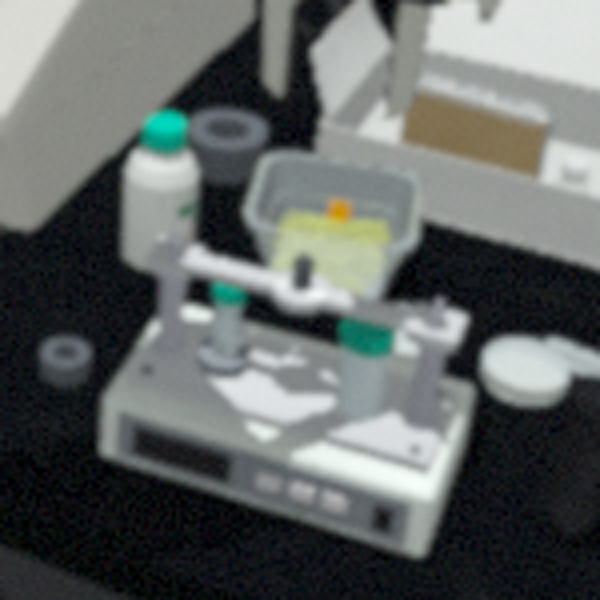

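Request:
apply_moves([
  {"gripper": -0.8,"dp": [0.5,-0.5,0],"turn": [0,0,0.6]},
  {"gripper": -0.8,"dp": [1,-0.7,0],"turn": [0,0,0.64]},
  {"gripper": -0.8,"dp": [1,-0.7,0],"turn": [0,0,0]},
  {"gripper": -0.8,"dp": [1,-0.7,0],"turn": [0,0,0]},
  {"gripper": -0.8,"dp": [1,-0.2,0],"turn": [0,0,0]},
  {"gripper": -0.8,"dp": [1,-0.1,0],"turn": [0,0,0]},
  {"gripper": -0.8,"dp": [1,-0.1,0],"turn": [0,0,0]},
  {"gripper": -0.8,"dp": [1,-0.1,0],"turn": [0,0,0]},
  {"gripper": -0.8,"dp": [1,-0.1,0],"turn": [0,0,0]},
  {"gripper": -0.8,"dp": [1,-0.1,0],"turn": [0,0,0]},
  {"gripper": -0.8,"dp": [1,-0.1,0],"turn": [0,0,0]},
  {"gripper": -0.8,"dp": [1,-0.1,0],"turn": [0,0,0]},
  {"gripper": -0.8,"dp": [1,-0.1,0],"turn": [0,0,0]},
  {"gripper": -0.8,"dp": [1,-0.1,0],"turn": [0,0,0]},
  {"gripper": -0.8,"dp": [1,-0.1,0],"turn": [0,0,0]},
  {"gripper": -0.8,"dp": [1,-0.1,0],"turn": [0,0,0]},
  {"gripper": -0.8,"dp": [1,-0.1,0],"turn": [0,0,0]},
  {"gripper": -0.8,"dp": [1,-0.1,0],"turn": [0,0,0]},
  {"gripper": -0.8,"dp": [1,-0.1,0],"turn": [0,0,0]},
  {"gripper": -0.8,"dp": [1,-0.1,0],"turn": [0,0,0]},
])

```text
clock: 69.62
ee_pos: [0.4564, 0.2766, 0.2635]
ee_rot: [-2.345, -2.089, 0.001]
wrist_force: [-0.4, -1.2, 0.4]
opening: 0.0835
```

Request:
apply_moves([
  {"gripper": -0.8,"dp": [0.7,0,0],"turn": [0,0,0]},
  {"gripper": -0.8,"dp": [0.3,0,0],"turn": [0,0,0]},
  {"gripper": -0.8,"dp": [0,0,0],"turn": [0,0,0]},
])

```text
clock: 70.0
ee_pos: [0.4604, 0.3058, 0.2639]
ee_rot: [-2.345, -2.09, 0.001]
wrist_force: [0.6, -0.5, -0.3]
opening: 0.0833
```

```bash
python3 - <<'E'
from h import *
from rig import manip
f=manip.grab_frame("wrist");pickle.dump(f,open("w29.pkl","wb"))
cv2.imwrite("pics/w29.png",f["pixels"][:,:,::-1])
s=manip.state();print(s["ee_pos"])
plan(s,[.4304,.3219,.0245],np.pi/2-.115)
E
```

```text
[0.46040971 0.30553733 0.26406453]
turn total units [-0.003 -0.    -0.   ]  per row over 1 [-0.003 -0.    -0.   ]
then shift total units (target tool frame) [ 0.427 -1.056  7.985]  over 8 rows: [ 0.053 -0.132  0.998]
```

View pics/w29.png

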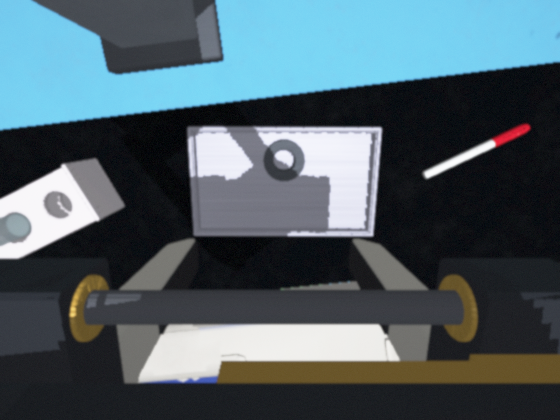

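```bash
python3 - <<'E'
from h import *
f=pickle.load(open("w29.pkl","rb"))
print(atz(f,284,159,.029),atz(f,284,160,.029))
E
```

```text
[0.42939567 0.32145277 0.029     ] [0.43056691 0.3213265  0.029     ]
```

Request:
apply_moves([
  {"gripper": -0.8,"dp": [0.2,-0.5,0.3],"turn": [0,0,0]},
  {"gripper": -0.8,"dp": [0.23,-0.55,0.8],"turn": [0,0,0]},
  {"gripper": -0.8,"dp": [0,0,1],"turn": [0,0,0]},
  {"gripper": -0.8,"dp": [0,0,1],"turn": [0,0,0]},
  {"gripper": -0.8,"dp": [0,0,1],"turn": [0,0,0]},
  {"gripper": -0.8,"dp": [0,0,1],"turn": [0,0,0]},
  {"gripper": -0.8,"dp": [0,0,0.8],"turn": [0,0,0]},
  {"gripper": -0.8,"dp": [0,0,0.5],"turn": [0,0,0]},
  {"gripper": -0.8,"dp": [0,0,0.3],"turn": [0,0,0]},
  {"gripper": -0.8,"dp": [0,0,0],"turn": [0,0,0]},
])

```text
clock: 71.3
ee_pos: [0.4303, 0.3225, 0.0631]
ee_rot: [-2.345, -2.09, 0.0]
wrist_force: [-0.6, 0.2, -0.4]
opening: 0.0835
```

```bash
python3 - <<'E'
from h import *
from rig import manip
f=manip.grab_frame("wrist")
cv2.imwrite("pics/w30.png",f["pixels"][:,:,::-1])
s=manip.state();print(s["ee_pos"])
plan(s,[.4304,.3219,.0235],np.pi/2-.115)
E
```

```text
[0.43059601 0.322637   0.06371418]
turn total units [ 0.    -0.005 -0.   ]  per row over 1 [ 0.    -0.005 -0.   ]
then shift total units (target tool frame) [-0.025 -0.004  1.34 ]  over 2 rows: [-0.013 -0.002  0.67 ]
```

View pics/w30.png

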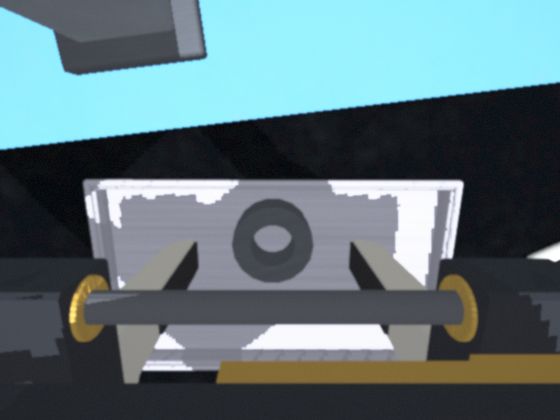

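Request:
apply_moves([
  {"gripper": -0.8,"dp": [-0.02,0,0.5],"turn": [0,0,0]},
  {"gripper": -0.8,"dp": [0,0,0.5],"turn": [0,0,0]},
  {"gripper": -0.8,"dp": [0,0,0.3],"turn": [0,0,0]},
  {"gripper": -0.8,"dp": [0,0,0.04],"turn": [0,0,0]},
  {"gripper": -0.8,"dp": [0,0,0],"turn": [0,0,0]},
  {"gripper": 1,"dp": [0,0,0],"turn": [0,0,0]},
  {"gripper": 1,"dp": [0,0,0],"turn": [0,0,0]},
  {"gripper": 1,"dp": [0,0,0],"turn": [0,0,0]},
  {"gripper": 1,"dp": [0,0,0],"turn": [0,0,0]},
  {"gripper": 1,"dp": [0,0,0],"turn": [0,0,0]},
  {"gripper": 1,"dp": [0,0,0],"turn": [0,0,0]},
  {"gripper": 1,"dp": [0,0,0],"turn": [0,0,0]},
  {"gripper": 1,"dp": [0,0,0],"turn": [0,0,0]},
], grip_force=25)

```text
clock: 72.97
ee_pos: [0.4305, 0.322, 0.0231]
ee_rot: [-2.345, -2.09, -0.0]
wrist_force: [-0.5, -0.6, 3.2]
opening: 0.0528
```

Request:
apply_moves([
  {"gripper": 1,"dp": [0,0,-0.2],"turn": [0,0,0]},
  {"gripper": 1,"dp": [0,0,-0.5],"turn": [0,0,0]},
  {"gripper": 1,"dp": [0,0,-1],"turn": [0,0,0]},
  {"gripper": 1,"dp": [0,0,-1],"turn": [0,0,0]},
  {"gripper": 1,"dp": [0,0,-1],"turn": [0,0,0]},
  {"gripper": 1,"dp": [0,0,-1],"turn": [0,0,0]},
  {"gripper": 1,"dp": [0,0,-1],"turn": [0,0,0]},
  {"gripper": 1,"dp": [0,0,-1],"turn": [0,0,0]},
  {"gripper": 1,"dp": [0,0,-0.7],"turn": [0,0,0]},
  {"gripper": 1,"dp": [0,0,-0.3],"turn": [0,0,0]},
  {"gripper": 1,"dp": [-0.3,0,0],"turn": [0,0,-0.2]},
  {"gripper": 1,"dp": [-0.6,0,0],"turn": [0,0,-0.3]},
  {"gripper": 1,"dp": [-0.9,0,0],"turn": [0,0,-0.3]},
  {"gripper": 1,"dp": [-1,0,0],"turn": [0,0,-0.24]},
  {"gripper": 1,"dp": [-1,0,0],"turn": [0,0,-0.2]},
  {"gripper": 1,"dp": [-1,0,0],"turn": [0,0,0]},
  {"gripper": 1,"dp": [-1,0,0],"turn": [0,0,0]},
  {"gripper": 1,"dp": [-1,0,0],"turn": [0,0,0]},
  {"gripper": 1,"dp": [-1,0,0],"turn": [0,0,0]},
  {"gripper": 1,"dp": [-1,0,0],"turn": [0,0,0]},
])

```text
clock: 75.47
ee_pos: [0.4386, 0.0574, 0.2532]
ee_rot: [-2.14, -2.298, 0.001]
wrist_force: [-0.3, 0.3, -2.8]
opening: 0.0531
```

```bash
python3 - <<'E'
from h import *
from rig import manip
s=manip.state();print(s["ee_pos"],s["opening"])
plan(s,[.4853,-.3178,.255],np.pi/2+.071)
E
```

```text
[0.43858462 0.05744029 0.25322641] 0.05313993595357766
turn total units [-0.009 -0.003  0.001]  per row over 1 [-0.009 -0.003  0.001]
then shift total units (target tool frame) [-12.587   0.666  -0.059]  over 13 rows: [-0.968  0.051 -0.005]
```

Request:
apply_moves([
  {"gripper": 1,"dp": [-1,0.06,0],"turn": [0,0,0]},
  {"gripper": 1,"dp": [-1,0.06,0],"turn": [0,0,0]},
  {"gripper": 1,"dp": [-1,0.06,0],"turn": [0,0,0]},
  {"gripper": 1,"dp": [-1,0.06,0],"turn": [0,0,0]},
  {"gripper": 1,"dp": [-1,0.06,0],"turn": [0,0,0]},
  {"gripper": 1,"dp": [-1,0.06,0],"turn": [0,0,0]},
  {"gripper": 1,"dp": [-1,0.06,0],"turn": [0,0,0]},
  {"gripper": 1,"dp": [-1,0.06,0],"turn": [0,0,0]},
  {"gripper": 1,"dp": [-1,0.06,0],"turn": [0,0,0]},
  {"gripper": 1,"dp": [-1,0.06,0],"turn": [0,0,0]},
  {"gripper": 1,"dp": [-1,0.06,0],"turn": [0,0,0]},
  {"gripper": 1,"dp": [-0.6,0,0],"turn": [0,0,0]},
  {"gripper": 1,"dp": [-0.3,0,0],"turn": [0,0,0]},
  {"gripper": 1,"dp": [0,0,0],"turn": [0,0,0]},
  {"gripper": 1,"dp": [0,0,0],"turn": [0,0,0]},
])

```text
clock: 77.35
ee_pos: [0.484, -0.2956, 0.2539]
ee_rot: [-2.14, -2.299, -0.0]
wrist_force: [0.0, -0.1, -3.1]
opening: 0.053
```

```bash
python3 - <<'E'
from h import *
from rig import manip
f=manip.grab_frame("wrist");pickle.dump(f,open("w31.pkl","wb"))
cv2.imwrite("pics/w31.png",f["pixels"][:,:,::-1])
s=manip.state();print(s["ee_pos"],s["opening"])
plan(s,[.4852,-.318,.187],np.pi/2+.071)
g=pickle.load(open("w28.pkl","rb"));O=(120,100)
print("boss",atz(g,*crop((431,178),O,2.8),.135),"stem",atz(g,*crop((431,182),O,2.8),.159))
E
```

```text
[ 0.48403522 -0.29562208  0.25392826] 0.05295796909403788
turn total units [ 0.    -0.003  0.005]  per row over 1 [ 0.    -0.003  0.005]
then shift total units (target tool frame) [-0.747 -0.014  2.231]  over 3 rows: [-0.249 -0.005  0.744]
boss [ 0.48607389 -0.31831974  0.135     ] stem [ 0.48457899 -0.31841078  0.159     ]
```

View pics/w31.png

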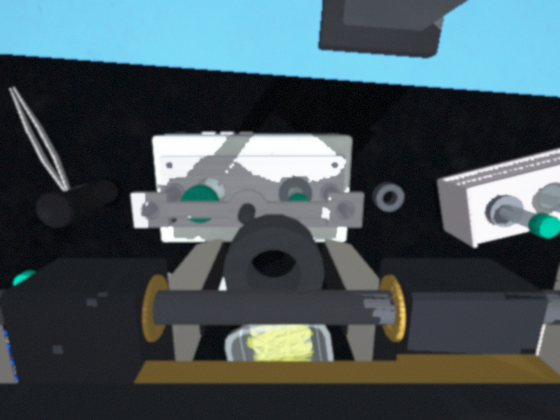

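Request:
apply_moves([
  {"gripper": 1,"dp": [-0.35,0,0],"turn": [0,0,0]},
  {"gripper": 1,"dp": [-0.39,0,0.2],"turn": [0,0,0]},
  {"gripper": 1,"dp": [0,0,0.6],"turn": [0,0,0]},
  {"gripper": 1,"dp": [0,0,0.6],"turn": [0,0,0]},
  {"gripper": 1,"dp": [0,0,0.5],"turn": [0,0,0]},
  {"gripper": 1,"dp": [0,0,0.2],"turn": [0,0,0]},
  {"gripper": 1,"dp": [0,0,0],"turn": [0,0,0]},
  {"gripper": 1,"dp": [0,0,0],"turn": [0,0,0]},
])

```text
clock: 78.4
ee_pos: [0.4858, -0.3185, 0.1915]
ee_rot: [2.141, 2.299, 0.0]
wrist_force: [-0.0, -0.4, -2.4]
opening: 0.0534
```

```bash
python3 - <<'E'
from h import *
from rig import manip
f=manip.grab_frame("wrist");g=manip.grab_frame("scene")
cv2.imwrite("pics/c32.png",cv2.resize(f["pixels"][150:320,120:430,::-1],None,fx=2.5,fy=2.5,interpolation=cv2.INTER_CUBIC))
cv2.imwrite("pics/s32.png",cv2.resize(g["pixels"][180:330,270:420,::-1],None,fx=4,fy=4,interpolation=cv2.INTER_CUBIC))
s=manip.state();print(s["ee_pos"],s["opening"])
plan(s,[.4852,-.318,.156],np.pi/2+.071)
E
```

```text
[ 0.48575365 -0.31852138  0.19142771] 0.0527631816379644
turn total units [0.004 0.002 0.001]  per row over 1 [0.004 0.002 0.001]
then shift total units (target tool frame) [ 0.019 -0.017  1.181]  over 2 rows: [ 0.009 -0.009  0.59 ]
```

View pics/c32.png

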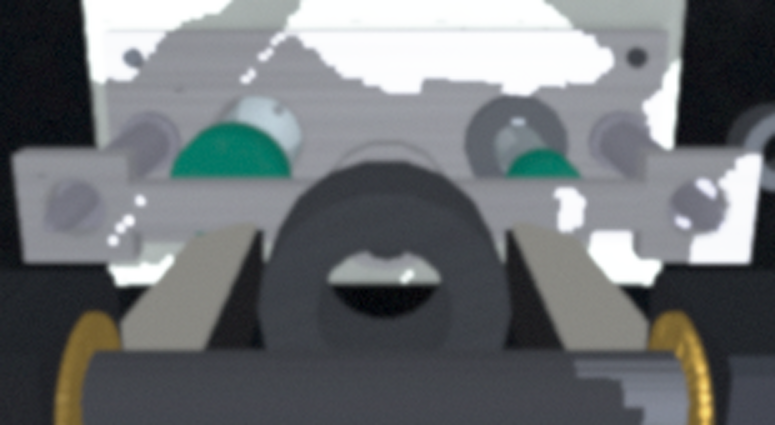

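View pics/s32.png

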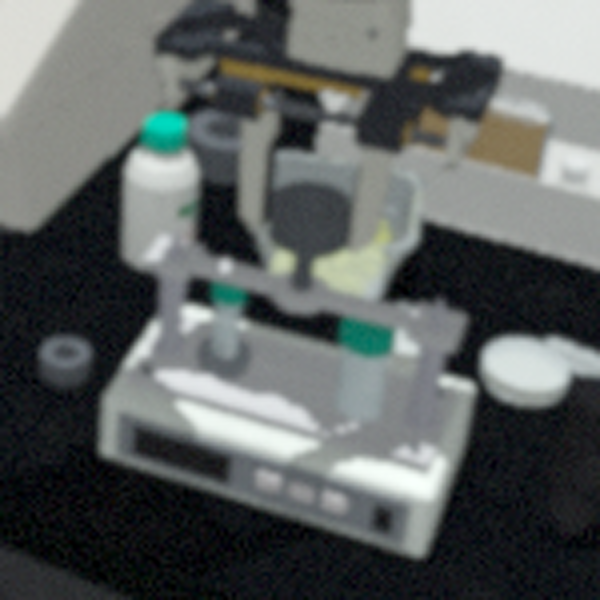

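Aligned; lower.

Request:
apply_moves([
  {"gripper": 1,"dp": [0.02,-0.02,0.2],"turn": [0,0,0]},
  {"gripper": 1,"dp": [0,0,0.2],"turn": [0,0,0]},
  {"gripper": 1,"dp": [0,0,0.2],"turn": [0,0,0]},
  {"gripper": 1,"dp": [0,0,0.2],"turn": [0,0,0]},
  {"gripper": 1,"dp": [0,0,0],"turn": [0,0,0]},
])

```text
clock: 79.12
ee_pos: [0.4847, -0.3177, 0.166]
ee_rot: [-2.14, -2.298, 0.0]
wrist_force: [0.1, -0.6, -2.3]
opening: 0.053
```

Request:
apply_moves([
  {"gripper": 1,"dp": [0,0,0.15],"turn": [0,0,0]},
  {"gripper": 1,"dp": [0,0,0.12],"turn": [0,0,0]},
  {"gripper": 1,"dp": [0,0,0.06],"turn": [0,0,0]},
  {"gripper": 1,"dp": [0,0,0.02],"turn": [0,0,0]},
  {"gripper": 1,"dp": [0,0,0],"turn": [0,0,0]},
])

```text
clock: 79.75
ee_pos: [0.4849, -0.3179, 0.1563]
ee_rot: [-2.141, -2.299, -0.0]
wrist_force: [0.3, -1.2, -3.2]
opening: 0.0529
```

Request:
apply_moves([
  {"gripper": 1,"dp": [0,0,0.03],"turn": [0,0,0]},
  {"gripper": 1,"dp": [0,0,0],"turn": [0,0,0]},
])

```text
clock: 80.0
ee_pos: [0.4849, -0.3179, 0.1553]
ee_rot: [-2.141, -2.299, -0.0]
wrist_force: [-0.5, -0.9, -3.2]
opening: 0.0524
```

Request:
apply_moves([
  {"gripper": 1,"dp": [0,0,0.02],"turn": [0,0,0]},
  {"gripper": 1,"dp": [0,0,0],"turn": [0,0,0]},
  {"gripper": -0.8,"dp": [0,0,0],"turn": [0,0,0]},
  {"gripper": -0.8,"dp": [0,0,0],"turn": [0,0,0]},
  {"gripper": -0.8,"dp": [0,0,0],"turn": [0,0,0]},
  {"gripper": -0.8,"dp": [0,0,0],"turn": [0,0,0]},
  {"gripper": -0.8,"dp": [0,0,-0.4],"turn": [0,0,0]},
  {"gripper": -0.8,"dp": [0,0,-0.9],"turn": [0,0,0]},
  {"gripper": -0.8,"dp": [0,0.3,-0.9],"turn": [0,0,0]},
  {"gripper": -0.8,"dp": [0,0.5,-0.9],"turn": [0,0,0]},
  {"gripper": -0.8,"dp": [0,0.5,-0.5],"turn": [0,0,0]},
  {"gripper": -0.8,"dp": [0,0,0],"turn": [0,0,0]},
])

```text
clock: 81.5
ee_pos: [0.5245, -0.3152, 0.2643]
ee_rot: [2.139, 2.299, 0.001]
wrist_force: [-0.0, 0.3, -0.6]
opening: 0.0836
```

```bash
python3 - <<'E'
from h import *
from rig import manip
f=manip.grab_frame("wrist");g=manip.grab_frame("scene")
cv2.imwrite("pics/c33.png",cv2.resize(f["pixels"][100:260,120:400,::-1],None,fx=2.8,fy=2.8,interpolation=cv2.INTER_CUBIC))
cv2.imwrite("pics/s33.png",cv2.resize(g["pixels"][180:320,190:400,::-1],None,fx=3.7,fy=3.7,interpolation=cv2.INTER_CUBIC))
print(manip.state()["ee_pos"])
E
```

```text
[ 0.52343519 -0.31503392  0.26233881]
```

View pics/c33.png

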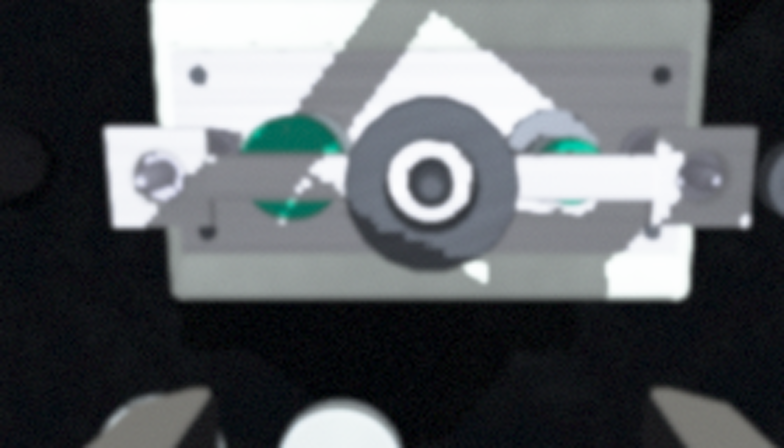

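View pics/s33.png

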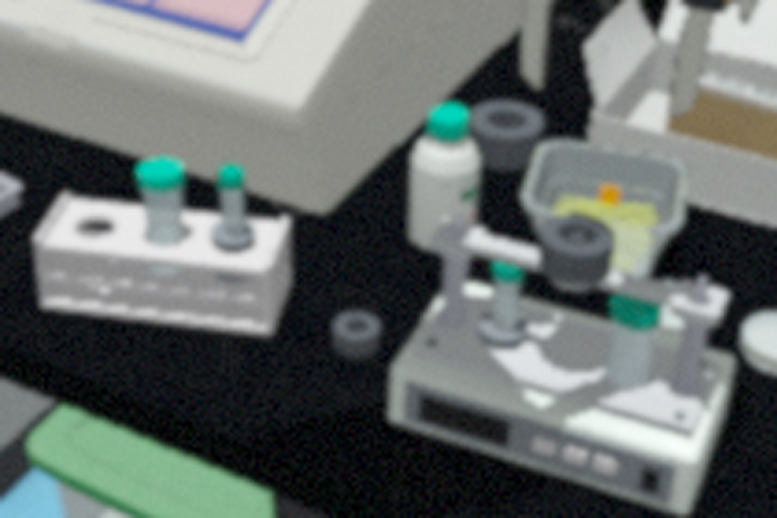

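All in place: ring centred round the stem (crop 431,182), both eyes over the pins, done tube in the middle rack hole, fresh tube in the well. Handing in.

```bash
python3 -c "
from rig import manip
print(manip.finish_job())"
```

```text
the job is handed in; nothing more can be done
None
```

The job is done and handed in at about 82 s of the 144 s allowed.

I set the weight and then the bar side by side in the tray and moved the finished tube to the rack's middle hole. I put the fresh tube in the freed heater well, laid the bar back over both posts, and put the weight back round its stem. The small tubes in their sleeves were not touched.

**Last pictures:**
- Both bar eyes are over the pins.
- The ring is centred on the stem.
- Both big tubes are upright and fully down in their holes.
- The gripper is open and clear, about 10 cm above.

**Forces:** the largest wrist force I read at the end of a move was about 8 N. I did not log it during the moves.

**Checks that disagreed:**
- Depth triangulated between cameras came out 8 to 21 mm low, so I used the known heights instead.
- The gripper showed 53 mm on the 50 mm ring. I took that as a sensor offset, and the ring held and seated normally.

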